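# Load the light-exposure box and set its dimmer

## Task

Load the light-exposure box: slide its dimmer fully down to the off end first, pull the sample drawer out to its stop, stand every white-lidded sample jar from the row along the front of the bench upright on the tray, lid up and side by side, push the drawer fully shut, and only then slide the dimmer grip up until it is level with the red setpoint marker. The light must stay off whenever the drawer is open. The grey-lidded jar is the dark control: leave it standing on the bench, and leave the red rubber stopper and the check weight behind the jars alone.

Things in the scene. Friction and masses are not known exactly. Their poses are not given: they have to be found in the camera images.
- box_top_front (a point): White light-exposure box, 180 mm deep, 214 mm wide, 114 mm high, fixed on the bench. This point is the middle of the upper front edge. Its axes: x points level into the box (away from its front), y along the front to the left as seen facing the front, z up. The drawer slides out along -x; the dimmer track runs along y on the roof.
- drawer (a joint): Sample drawer of the box, m: 0 fully shut, 0.14 at its stop. Moves with about 2 N of friction and stays where it is left.
- drawer_handle (a point): Middle of the drawer's steel D handle, on the bar's axis: a round bar 10 mm thick and 90 mm long, level, along the box's y axis, 92 mm above the bench, with 40 mm of clear gap between bar and drawer front. Clear from above; moves with the drawer. Axes as the box.
- tray_mid (a point): Middle of the drawer's tray, on its floor, 38 mm above the bench; moves with the drawer, axes as the box. Floor 131 mm (x) by 184 mm (y) inside 14 mm high lips; the drawer front rises to 104 mm above the bench. Four printed round places of 56 mm lie at x -30/+30, y -43/+43 mm from here; any place on the tray will do. At the stop the tray is wholly outside the box.
- dimmer (a joint): Dimmer slider on the roof of the box, m: 0 at the off end (left as seen facing the box, where the scale ticks are shortest), 0.10 at full light (right). Moves with about 1.5 N of friction and stays where it is left.
- dimmer_grip (a point): Middle of the black dimmer grip: 30 mm (box x) by 16 mm (box y, along the track) by 28 mm high, its top 33 mm above the roof, this point 19 mm above the roof. Slides along the box's -y axis as the dimmer value grows. Axes as the box.
- setpoint: Red setpoint marker, a flat 4 mm high pointer lying on the roof behind the scale, its tip towards the track; origin on its centre line, axes as the box. The dimmer grip is set when the middle of the grip has the same position along the track (box y) as this marker; the marker itself is fixed.
- sample_0_mid (a point): White-lidded cream sample jar, a closed upright cylinder 40 mm high; lid 49 mm across over the upper 16 mm, body 45 mm across below. This point is on its axis half-way up (20 mm above its underside); z is its axis, upwards. It stands behind a fixed aluminium lip 12 mm high along the front edge of the bench (lip at x 0.433 to 0.437 m). May be absent.
- sample_1_mid (a point): White-lidded cream sample jar, a closed upright cylinder 40 mm high; lid 49 mm across over the upper 16 mm, body 45 mm across below. This point is on its axis half-way up (20 mm above its underside); z is its axis, upwards. It stands behind a fixed aluminium lip 12 mm high along the front edge of the bench (lip at x 0.433 to 0.437 m). May be absent.
- sample_2_mid (a point): White-lidded cream sample jar, a closed upright cylinder 40 mm high; lid 49 mm across over the upper 16 mm, body 45 mm across below. This point is on its axis half-way up (20 mm above its underside); z is its axis, upwards. It stands behind a fixed aluminium lip 12 mm high along the front edge of the bench (lip at x 0.433 to 0.437 m). May be absent.
- control_mid (a point): Grey-lidded jar of the same size and shape (the dark control), must stay on the bench. This point is on its axis half-way up.
- stopper_by: Red-brown rubber stopper, 34 mm across, 28 mm high, bystander between the blue feet of the stirrer stand; origin under its centre.
- weight: Pale 200 g check weight, 28 mm across, 48 mm high, bystander between the blue feet of the stirrer stand; origin under its centre.
- disperser_front (a point): Fixed obstacle: front edge middle of the tall disperser's base, which is 216 mm wide along y and stands between the jars and the box; all of it lies at x >= 0.47 m and rises above 0.6 m, with its head overhanging. Carry things past it on the robot's side, 0.42 m or less from the robot's base axis.
Not all that is in view belongs to the job. Leave any orange look-alike of the part that bears sample_2_mid alone.

How it is judged:
By the outcome, as a careful person would: the job done as asked, in the order asked, and still so for the second after the job is handed in, with the robot touching nothing.
Of sample_0, sample_1, sample_2 only 2 to 3 are there at a start; the rules pass over those that are not, and their reading is None.
At some moment in a run one of sample_0, sample_1, sample_2 may be knocked a few centimetres aside while the robot is not near it.
Once in a run the grip may slacken for a moment while it holds something.
It also fails if it takes over 210 s, if anything falls off the work surface, if the arm or the gripper's body presses on something with over 40 N, if the wrist force passes 120 N, or if a joint passes its speed limit or range.

## Robot

A 6-joint arm with a two-finger parallel gripper is mounted at the origin on a cart in front of the work surface, level with it; the furniture and walls round the work are solid. World frame = base frame: x ahead of the robot, y to its left, z up, the work surface at z = 0. Lengths are in m, angles in rad, forces in N, time in s.
With the tool pointing down it reaches from about 0.325 to 0.85 m from the base axis. Payload 4.4 kg.
Tool frame: the origin (TCP) lies midway between the tips of the shut fingers; the grasp point (between the pads) lies 19 mm behind it (r.pinch_z is the z of the grasp point in the tool frame, in m); z points along the fingers, y is the direction in which the jaws open and shut (so a half turn about z gives the same grasp; the last joint's range is limited). The gripper opens to 94 mm and grips with 3 to 60 N. Pads are 16 mm wide; open, the fingers measure 119 mm over their backs; the gripper's body (75 mm by 177 mm) begins 78 mm behind the grasp point.
Start: joints at [-1.425, 0.207, 1.542, -0, 1.393, -0.15], TCP at [0.168, -0.55, 0.205] pointing down, gripper open.
Joint ranges: [-2.73, 2.73], [-0.86, 2.22], [0.23, 2.46], [-1.11, 4.25], [0.08, 2.63], [-2.82, 2.82]. Speed limits (rad/s): [2.79, 2.79, 3.14, 3.14, 3.14, 3.14].

## Interface

Orientations are given as [roll, pitch, yaw] about the fixed x, y, z axes, in that order (R = Rz(yaw) Ry(pitch) Rx(roll)).
In Python, from plant import r gives the robot as it stands.
- The arm moves only by the shell command python3 -m creep 'ROWS' [OPENING] [FORCE]. ROWS is JSON, a list of rows, each a list of 4 numbers: the shift along the tool's x, y, z in m, then the turn about the tool's z in degrees. A call has 1 to 12 rows; each row is the pose to reach, as a shift and turn from the pose measured when the call began, along the tool's axes at that moment; what a row does not reach only later rows make up. A row lasts 1/10 s, in which the tool goes at most 50 mm and 8.59 degrees, less where a joint would pass 70% of its speed; a pose out of reach is approached as far as the arm can. A call with a gripper value outside its range is refused whole. OPENING is the finger opening in m, from 0 to 0.094, set as the call begins (- or left out, the last holds). The fingers move at their own pace and stop on an object; FORCE is the grip in N (left out, the last holds). Time passes only in rows, so rows that repeat a pose let the fingers close. It gives the time, the measured TCP pose, the force and the opening at its end, in the units of the state.
- r.state(): the state, without advancing time (a new reading comes with each control period).
- r.capture(name): name is "side" or "top"; returns the picture (480x640x3 uint8, red, green, blue); there is no depth.
- r.camera_info(name): a dict with "fx", "fy", "cx", "cy" (pixels), "position" and "attitude" of the camera in the world. Camera axes: x right, y down, z forward; pixel columns grow to the right and rows downward; lengths in m; the calibration is good to about 2 mm. A picture is of the moment at which its call begins. camera_info takes no time and is no camera call.
- r.close_job(): hands the job in, once; it reports no verdict.
The state is a dict: "time": time; "q": joint angles; "joint_velocities": joint speeds; "joint_torque": joint torques, N m; "ee_pos": TCP position; "eef_rot": TCP orientation; "wrist_force": force on the tool from outside, world axes, zero at the start; "wrist_torque": the same for the moment, N m; "grip_width": finger opening in m.
Only numpy, scipy, OpenCV 4.12 (cv2) and the standard library are available. Lean on these libraries where they do the work, as an engineer would, in place of code of your own. Each camera call takes 0.05 s, during which the arm holds its last target.

## Working session

There is one attempt and no reset: what is moved stays moved. The work goes in short steps, Python scripts to look and compute and a shell command to move; the robot and the scene stay as the last step left them, time stands still between calls to the robot, and variables do not carry over. Pictures are saved under pics/ and viewed, and the job is handed in when it is done.

```bash
ls; mkdir -p pics; python3 - <<'E'
from plant import r
import cv2
print(r.state())
for n in ("side","top"):
    print(n,r.camera_info(n))
    cv2.imwrite(f"pics/{n}0.png",r.capture(n)[:,:,::-1])
print(r.pinch_z)
E
```

```text
pics
{'time': 0.0, 'q': array([-1.42449300e+00,  2.07428771e-01,  1.54294594e+00, -3.59762210e-06,
        1.39348469e+00, -1.50502603e-01]), 'joint_velocities': array([-0.0003795 ,  0.00067547, -0.00075405, -0.00082358,  0.0007259 ,
        0.00049314]), 'joint_torque': array([-6.52240415e-04, -3.70870829e+01, -2.81420678e+01,  6.97147683e-02,
        3.61786899e-02, -1.70971766e-04]), 'ee_pos': array([ 0.1680366 , -0.54905722,  0.20428963]), 'eef_rot': array([-3.13935099e+00, -3.36365980e-04,  2.96806191e-01]), 'wrist_force': array([1.05000305, 0.29072147, 0.02599621]), 'wrist_torque': array([-0.05960049, -0.02473582, -0.01178374]), 'grip_width': 0.09412669286920139}
side {'fx': 535.1747631945626, 'fy': 535.1747631945626, 'cx': 316.97689727503405, 'cy': 244.58360620531664, 'position': array([-0.26894196, -1.03421853,  1.05143954]), 'attitude': array([-2.20689042,  0.02119727, -0.68275414])}
top {'fx': 549.9084505146675, 'fy': 549.9084505146675, 'cx': 327.5627945318486, 'cy': 250.5334733601012, 'position': array([ 0.24119088, -0.01097551,  1.51637049]), 'attitude': array([-2.93731460e+00,  1.89584573e-03, -1.54489794e+00])}
-0.0188
```

View pics/side0.png

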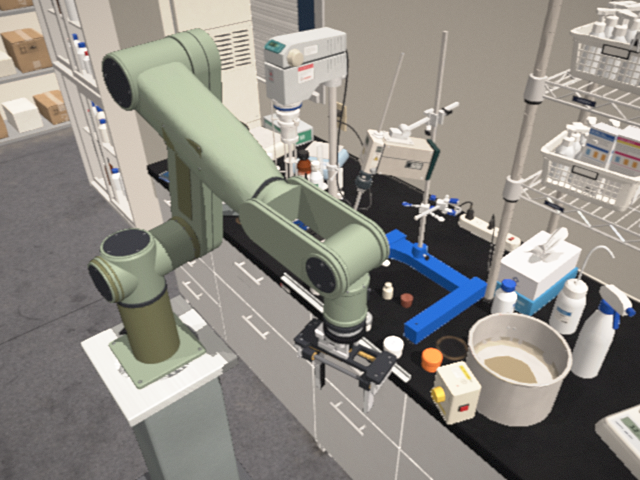

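View pics/top0.png

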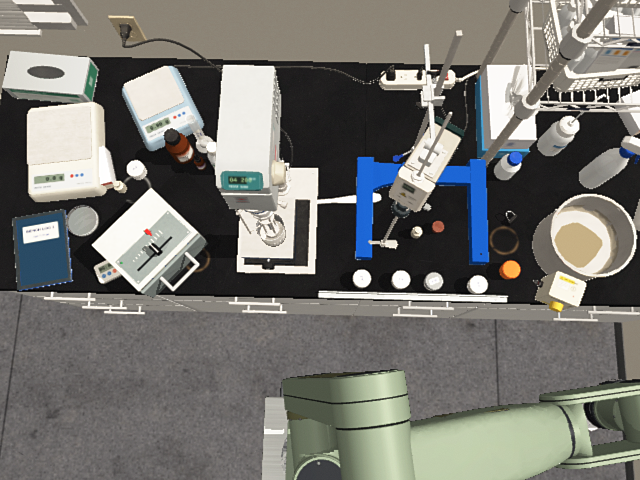

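The top view shows the box at about (150,240), with its handle at (180,275) and the red marker at (148,232). Four jars stand at (362,279), (401,281), (433,281) and (478,285), with an orange look-alike at (510,270). I'll enlarge both areas.

```bash
cat > h.py <<'E'
import numpy as np, cv2
from plant import r
from scipy.spatial.transform import Rotation as R
def cam(n):
    c=r.camera_info(n); return c,R.from_euler('xyz',c['attitude']).as_matrix(),np.array(c['position'])
def unproj(n,u,v,z):
    c,M,p=cam(n); d=M@np.array([(u-c['cx'])/c['fx'],(v-c['cy'])/c['fy'],1]); return p+d*(z-p[2])/d[2]
def proj(n,P):
    c,M,p=cam(n); q=M.T@(np.array(P)-p); return np.array([c['fx']*q[0]/q[2]+c['cx'],c['fy']*q[1]/q[2]+c['cy']])
def crop(n,x0,y0,x1,y1,s,name,img=None):
    im=r.capture(n) if img is None else img
    cv2.imwrite(f"pics/{name}.png",cv2.resize(im[y0:y1,x0:x1,::-1],None,fx=s,fy=s,interpolation=cv2.INTER_CUBIC)); return im
def st():
    s=r.state(); print(round(s['time'],2),s['ee_pos'].round(4),s['eef_rot'].round(4),'q',s['q'].round(3),'F',s['wrist_force'].round(1),'w',round(s['grip_width'],4)); return s
def rows(target,yaw=None):
    s=r.state(); M=R.from_euler('xyz',s['eef_rot']).as_matrix()
    d=M.T@(np.array(target)-s['ee_pos']); 
    t=0 if yaw is None else -np.degrees(yaw-s['eef_rot'][2])
    t=(t+90)%180-90
    print('tool shift',d.round(4),'turn',round(t,2)); return d,t
E
python3 - <<'E'
from h import *
im=cv2.imread('pics/top0.png')[:,:,::-1]
crop('top',85,180,215,300,6,'box0',im)
crop('top',340,210,530,310,4,'jars0',im)
for u,v in ((362,279),(401,281),(433,281),(478,285)): print(unproj('top',u,v,.04))
E
```

```text
[ 0.47043058 -0.09567467  0.04      ]
[ 0.46766009 -0.20138844  0.04      ]
[ 0.46988025 -0.28804721  0.04      ]
[ 0.46206444 -0.40955559  0.04      ]
```

View pics/box0.png

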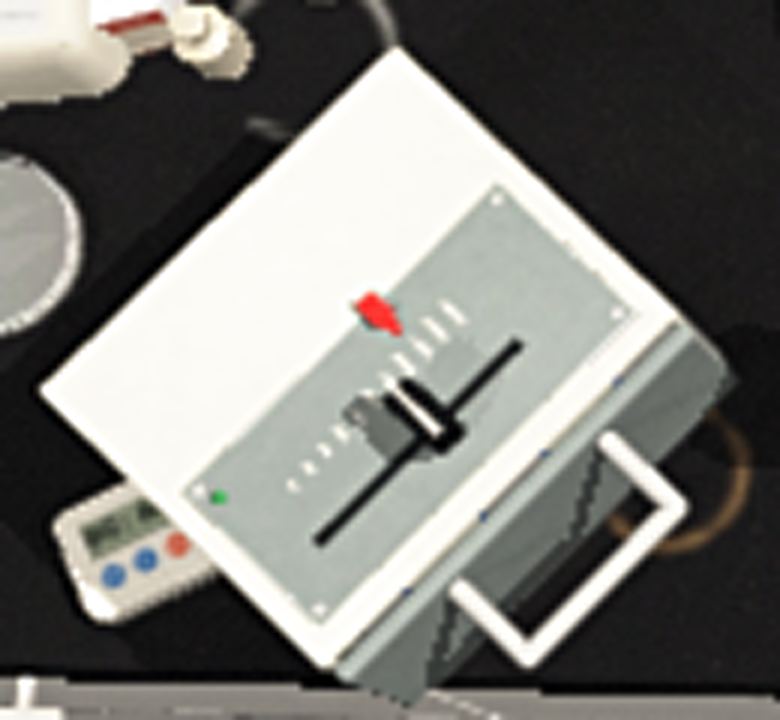

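View pics/jars0.png

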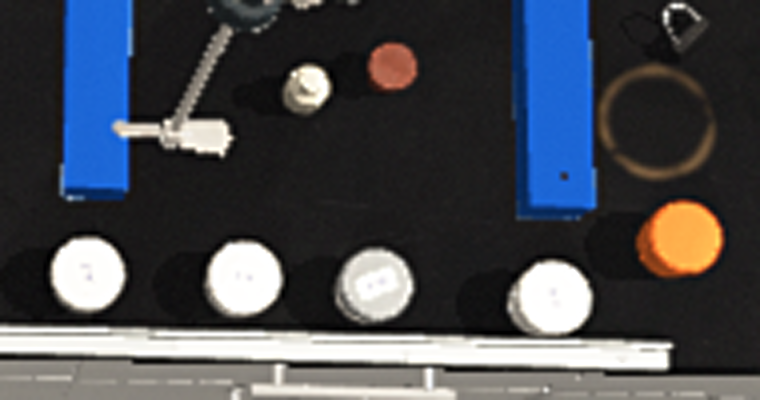

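Jars: white at crop (88,272), (243,278) and (552,297). The grey control is third, at (375,285). For the box, the roof's front edge runs from (330,665) to (680,322), the track from (320,543) at the off end to (520,345), the grip is at about (425,415) and the marker tip at (400,333).

```bash
python3 - <<'E'
from h import *
def B(x,y,z): return unproj('top',85+(x+.5)/6-.5,180+(y+.5)/6-.5,z)
def J(x,y,z): return unproj('top',340+(x+.5)/4-.5,210+(y+.5)/4-.5,z)
fl=B(330,665,.114);fr=B(680,322,.114);bl=B(42,390,.114);br=B(395,48,.114)
print('fl',fl,'fr',fr,'bl',bl,'br',br,'w',np.linalg.norm(fl-fr),np.linalg.norm(bl-br),'d',np.linalg.norm(fl-bl),np.linalg.norm(fr-br))
ey=(fl-fr)+(bl-br); ex=(bl-fl)+(br-fr)
ay=np.arctan2(-ey[0],ey[1]); ax=np.arctan2(ex[1],ex[0]); print('yaw',np.degrees([ay,ax]))
yaw=(ay+ax)/2; X=np.array([np.cos(yaw),np.sin(yaw),0]);Y=np.array([-np.sin(yaw),np.cos(yaw),0])
c=(fl+fr+bl+br)/4; o=c-0.09*X; print('box_top_front',o)
def loc(p): d=p-o; return np.array([d@X,d@Y,p[2]]).round(4)
print('handle corners',loc(B(528,658,.092)),loc(B(685,505,.092)),loc(B(520,640,.097)),loc(B(665,505,.097)))
print('grip top',loc(B(425,415,.147)),'track',loc(B(320,543,.114)),loc(B(520,345,.114)),'marker',loc(B(400,333,.118)),loc(B(365,303,.118)))
for p in((88,272),(243,278),(375,285),(552,297)): print('jar',J(*p,.04).round(4))
for k in ((-.06,0),( -.2,0),(-.24,0),(-.17,0)): print(k,o+k[0]*X+k[1]*Y)
E
```

```text
fl [0.4147046 0.4789725 0.114    ] fr [0.56915469 0.34030657 0.114     ] bl [0.53169812 0.61588305 0.114     ] br [0.69103585 0.47635474 0.114     ] w 0.2075646226787745 0.21179391415511223 d 0.18008882059266743 0.18265848235525356
yaw [48.44083055 48.80981664]
box_top_front [0.49216009 0.41034292 0.114     ]
handle corners [-0.053   0.0458  0.092 ] [-0.0548 -0.0479  0.092 ] [-0.0463  0.0423  0.097 ] [-0.0499 -0.0421  0.097 ]
grip top [ 0.0374 -0.0017  0.147 ] track [0.0422 0.0701 0.114 ] [ 0.0422 -0.0493  0.114 ] marker [ 0.0829 -0.0176  0.118 ] [ 0.1039 -0.0165  0.118 ]
jar [ 0.4742 -0.0946  0.04  ]
jar [ 0.4728 -0.1997  0.04  ]
jar [ 0.4702 -0.2891  0.04  ]
jar [ 0.4651 -0.4086  0.04  ]
(-0.06, 0) [0.45250128 0.36531872 0.114     ]
(-0.2, 0) [0.35996404 0.26026226 0.114     ]
(-0.24, 0) [0.33352483 0.23024613 0.114     ]
(-0.17, 0) [0.37979345 0.28277436 0.114     ]
```

```bash
cat >> h.py <<'E'
YAW=np.radians(48.62); O=np.array([0.4922,0.4103,0.])
BX=np.array([np.cos(YAW),np.sin(YAW),0]);BY=np.array([-np.sin(YAW),np.cos(YAW),0])
def box(x,y,z): return O+BX*x+BY*y+np.array([0,0,z])
def bl(p): d=np.array(p)-O; return np.array([d@BX,d@BY,p[2]]).round(4)
def plan(*ws):
    st()
    for w in ws: rows(w[:3],np.radians(w[3]) if len(w)>3 else None)
E
python3 - <<'E'
from h import *
g=box(.0374,-.002,.21); print(g)
plan((.27,-.32,.24),(.37,-.05,.24),(.36,.17,.24),(.37,.26,.24),(*g,48.6))
E
```

```text
[0.51842395 0.43704069 0.21      ]
0.1 [ 0.168  -0.5491  0.2044] [-3.1396e+00 -3.0000e-04  2.9680e-01] q [-1.425  0.207  1.543 -0.     1.394 -0.15 ] F [ 0.8 -1.1  0.1] w 0.094
tool shift [ 0.1645 -0.1894 -0.0351] turn 0
tool shift [ 0.3391 -0.4183 -0.0346] turn 0
tool shift [ 0.3939 -0.6316 -0.0342] turn 0
tool shift [ 0.4298 -0.7148 -0.034 ] turn 0
tool shift [ 0.6235 -0.8406 -0.0037] turn -31.6
```

```bash
python3 -m creep '[[0.08,-0.09,-0.03,0],[0.12,-0.14,-0.035,0],[0.164,-0.19,-0.035,0],[0.20,-0.235,-0.035,0],[0.235,-0.28,-0.035,0],[0.27,-0.325,-0.035,0],[0.305,-0.37,-0.035,0],[0.339,-0.418,-0.035,0],[0.339,-0.418,-0.035,0],[0.339,-0.418,-0.035,0],[0.339,-0.418,-0.035,0]]' 0.06 10
python3 - <<'E'
from h import *
g=box(.0374,-.002,.21)
plan((.36,.17,.24),(.37,.26,.24),(*g,48.6))
E
```

```text
time: 1.2
ee_pos: [0.37, -0.0479, 0.2403]
eef_rot: [-3.14, -0.001, 0.298]
wrist_force: [1.7, -1.6, 0.4]
grip_width: 0.06
1.2 [ 0.37   -0.0479  0.2403] [-3.1396e+00 -8.0000e-04  2.9780e-01] q [-0.364 -0.281  1.94   0.002  1.483  0.909] F [ 1.7 -1.6  0.4] w 0.06
tool shift [ 0.0544 -0.2112  0.0007] turn 0
tool shift [ 0.0903 -0.2943  0.0009] turn 0
tool shift [ 0.2842 -0.4199  0.0313] turn -31.54
```

```bash
python3 -m creep '[[0.014,-0.05,0,0],[0.027,-0.1,0,0],[0.04,-0.155,0,0],[0.054,-0.21,0,0],[0.072,-0.25,0,-6],[0.09,-0.294,0,-14],[0.14,-0.325,0,-20],[0.19,-0.357,0.01,-26],[0.237,-0.388,0.02,-31.5],[0.284,-0.42,0.03,-31.5],[0.284,-0.42,0.03,-31.5],[0.284,-0.42,0.03,-31.5]]'
python3 - <<'E'
from h import *
g=box(.0374,-.002,.21)
plan((*g,48.6)); 
crop('top',85,180,215,300,6,'box1')
crop('side',180,100,460,300,2.5,'side1')
E
```

```text
time: 2.4
ee_pos: [0.5188, 0.4392, 0.2051]
eef_rot: [-3.138, 0.004, 0.849]
wrist_force: [-0.7, -0.4, 0.2]
grip_width: 0.0598
2.4 [0.5188 0.4392 0.2051] [-3.1379  0.0044  0.8491] q [0.574 0.431 1.252 0.002 1.464 1.296] F [-0.7 -0.4  0.2] w 0.0598
tool shift [-0.0019  0.0011 -0.0049] turn 0.05
```

View pics/box1.png

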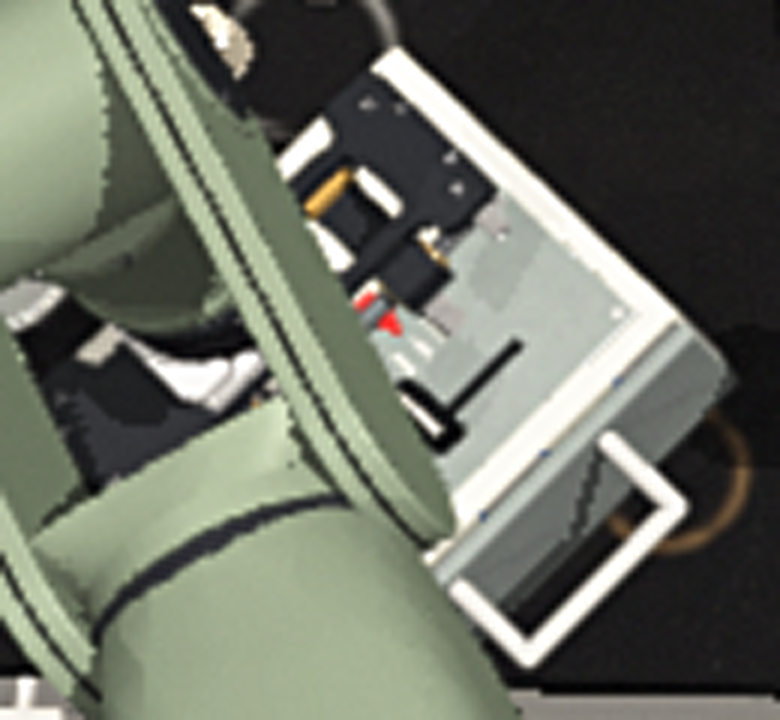

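View pics/side1.png

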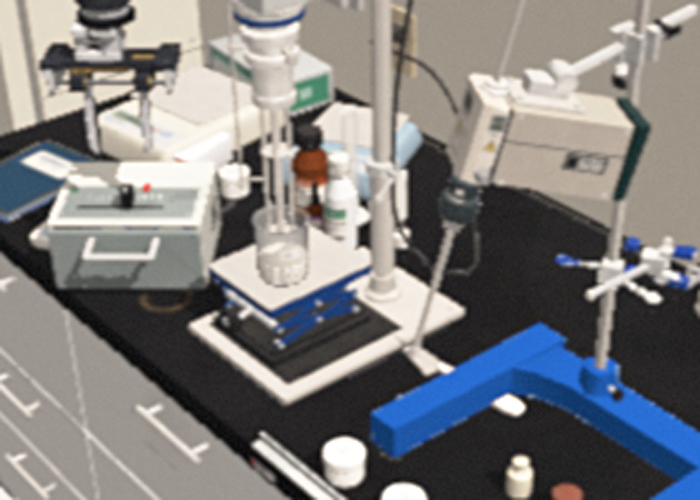

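The gripper now hangs above the box. In the side crop the dimmer grip is at (126,195), and I'll check that against the model.

```bash
python3 - <<'E'
from h import *
def c(n,P): u=proj(n,P); return ((u-np.array([180,100]))*2.5+.75).round(1)
print('grip',c('side',box(.0374,-.002,.133)),'handle',c('side',box(-.05,.045,.092)),c('side',box(-.05,-.045,.092)),'roof corners',[c('side',box(a,b,.114)) for a,b in((0,.107),(0,-.107),(.18,.107),(.18,-.107))])
print('TCP',c('side',r.state()['ee_pos']))
print(rows(box(.0374,-.002,.125)))
E
```

```text
grip [129.8 198. ] handle [ 88.3 256.2] [153.9 256.4] roof corners [array([ 48.8, 223.4]), array([202.4, 223.6]), array([ 74.9, 161.8]), array([217.4, 161.7])]
TCP [122.9 149.5]
tool shift [0.001  0.0007 0.0837] turn 0
(array([0.00099306, 0.0007278 , 0.08372492]), 0)
```

```bash
python3 -m creep '[[0,0,0.03,0],[0,0,0.06,0],[0,0,0.075,0],[0,0,0.08,0],[0,0,0.083,0],[0,0,0.083,0]]' 0.06 10
python3 -m creep '[[0,0,0,0],[0,0,0,0],[0,0,0,0],[0,0,0,0],[0,0,0,0],[0,0,0,0],[0,0,0,0],[0,0,0,0]]' 0.0 8
```

```text
time: 3.1
ee_pos: [0.5179, 0.4371, 0.1274]
eef_rot: [-3.14, 0.0, 0.848]
wrist_force: [-0.2, 0.5, -0.6]
grip_width: 0.0599
time: 3.9
ee_pos: [0.5177, 0.4373, 0.1275]
eef_rot: [-3.139, 0.0, 0.848]
wrist_force: [-2.1, 1.4, -0.7]
grip_width: 0.0157
```

```bash
python3 -c "
from h import *
print(bl(r.state()['ee_pos']))"
python3 -m creep '[[0,-0.006,0,0],[0,-0.012,0,0],[0,-0.018,0,0],[0,-0.024,0,0],[0,-0.030,0,0],[0,-0.036,0,0],[0,-0.042,0,0],[0,-0.048,0,0],[0,-0.052,0,0],[0,-0.056,0,0],[0,-0.056,0,0]]'
python3 -c "
from h import *
print(bl(r.state()['ee_pos']));st()"
```

```text
[ 0.0371 -0.0013  0.1275]
time: 5.0
ee_pos: [0.4749, 0.475, 0.1275]
eef_rot: [-3.138, 0.0, 0.849]
wrist_force: [-0.1, 1.2, 0.7]
grip_width: 0.0154
[0.0371 0.0558 0.1275]
5.0 [0.4749 0.475  0.1275] [-3.1383e+00  4.0000e-04  8.4870e-01] q [0.655 0.473 1.356 0.003 1.314 1.377] F [-0.1  1.2  0.7] w 0.0154
```

```bash
python3 -m creep '[[0,-0.002,0,0],[0,-0.004,0,0],[0,-0.006,0,0],[0,-0.006,0,0]]'
python3 -c "
from h import *
print(bl(r.state()['ee_pos']));st()"
python3 -m creep '[[0,-0.002,0,0],[0,-0.004,0,0],[0,-0.004,0,0]]'
python3 -c "
from h import *
print(bl(r.state()['ee_pos']));st()"
```

```text
time: 5.4
ee_pos: [0.4702, 0.4792, 0.1276]
eef_rot: [-3.138, 0.0, 0.849]
wrist_force: [0.4, -0.2, -0.6]
grip_width: 0.0157
[0.0372 0.0621 0.1276]
5.4 [0.4702 0.4792 0.1276] [-3.138e+00  3.000e-04  8.488e-01] q [0.664 0.472 1.357 0.004 1.314 1.385] F [ 0.4 -0.2 -0.6] w 0.0157
time: 5.7
ee_pos: [0.4686, 0.4806, 0.1275]
eef_rot: [3.142, 0.0, 0.848]
wrist_force: [5.4, -3.6, -0.3]
grip_width: 0.0159
[0.0371 0.0641 0.1275]
5.7 [0.4686 0.4806 0.1275] [3.1416e+00 3.0000e-04 8.4840e-01] q [ 0.669  0.472  1.357 -0.     1.313  1.392] F [ 5.4 -3.6 -0.3] w 0.0159
```

Dimmer reached its stop: about 6.5 N of resistance at box y = 0.064. I'll release it, rise, and move over the drawer handle.

```bash
python3 -m creep '[[0,0,0,0],[0,0,0,0],[0,0,0,0],[0,0,-0.03,0],[0,0,-0.06,0],[0,0,-0.09,0],[0,0,-0.09,0]]' 0.05
python3 -c "
from h import *
plan((*box(-.05,0,.2),138.5),(*box(-.05,0,.073),138.5))"
```

```text
time: 6.4
ee_pos: [0.4709, 0.4832, 0.224]
eef_rot: [3.14, -0.011, 0.849]
wrist_force: [-0.7, -0.1, 0.3]
grip_width: 0.05
6.4 [0.4709 0.4832 0.224 ] [ 3.1403 -0.0107  0.849 ] q [6.700e-01 3.970e-01 1.260e+00 1.000e-03 1.474e+00 1.392e+00] F [-0.7 -0.1  0.3] w 0.05
tool shift [-0.0908  0.0641  0.0231] turn -89.86
tool shift [-0.0922  0.0639  0.1501] turn -89.86
```

```bash
python3 -m creep '[[-0.02,0.01,0,-8],[-0.03,0.02,0,-16],[-0.045,0.03,0.005,-24],[-0.06,0.04,0.01,-32],[-0.07,0.05,0.01,-40],[-0.08,0.058,0.015,-48],[-0.09,0.064,0.02,-56],[-0.09,0.064,0.023,-64],[-0.09,0.064,0.023,-72],[-0.09,0.064,0.023,-80],[-0.09,0.064,0.023,-88],[-0.09,0.064,0.023,-89.9]]' 0.04 20
python3 -c "
from h import *
plan((*box(-.05,0,.2),138.6),(*box(-.05,0,.073),138.6))
crop('top',85,180,265,320,4,'box2')"
```

```text
time: 7.6
ee_pos: [0.4586, 0.3734, 0.1988]
eef_rot: [3.133, 0.0, 2.421]
wrist_force: [0.1, -0.1, 0.5]
grip_width: 0.0401
7.6 [0.4586 0.3734 0.1988] [3.1328e+00 1.0000e-04 2.4214e+00] q [ 0.536  0.24   1.515  0.003  1.378 -0.316] F [ 0.1 -0.1  0.5] w 0.0401
tool shift [-0.0008 -0.0001 -0.0012] turn 0.14
tool shift [-0.0008 -0.0012  0.1257] turn 0.14
```

View pics/box2.png

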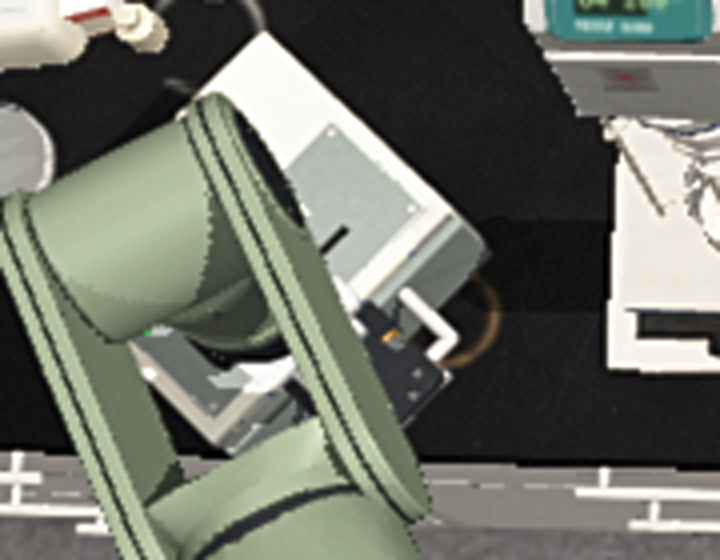

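```bash
python3 -m creep '[[0,0,0.03,0],[0,0,0.06,0],[0,0,0.08,0],[0,0,0.09,0],[0,0,0.1,0]]' 
python3 -m creep '[[0,0,0.01,0],[0,0,0.02,0],[0,0,0.023,0],[0,0,0.023,0]]' 
```

```text
time: 8.15
ee_pos: [0.4588, 0.374, 0.0978]
eef_rot: [3.134, -0.0, 2.421]
wrist_force: [-0.3, 0.3, 0.6]
grip_width: 0.0402
time: 8.55
ee_pos: [0.4588, 0.3741, 0.0744]
eef_rot: [3.134, -0.001, 2.42]
wrist_force: [0.0, -0.2, -1.1]
grip_width: 0.0401
```

```bash
python3 -m creep '[[0,0,0,0],[0,0,0,0],[0,0,0,0],[0,0,0,0],[0,0,0,0],[0,0,0,0]]' 0 20; python3 -c "
from h import *
print(bl(r.state()['ee_pos']));st()"
```

```text
time: 9.15
ee_pos: [0.4565, 0.3714, 0.0746]
eef_rot: [-3.141, -0.001, 2.421]
wrist_force: [-5.1, -7.7, 8.0]
grip_width: 0.009
[-0.0528  0.0011  0.0746]
9.15 [0.4565 0.3714 0.0746] [-3.141e+00 -6.000e-04  2.421e+00] q [ 0.536  0.371  1.621  0.     1.15  -0.315] F [-5.1 -7.7  8. ] w 0.009
```

```bash
python3 -m creep '[[0,-0.006,0,0],[0,-0.018,0,0],[0,-0.030,0,0],[0,-0.044,0,0],[0,-0.058,0,0],[0,-0.072,0,0],[0,-0.086,0,0],[0,-0.1,0,0],[0,-0.112,0,0],[0,-0.122,0,0],[0,-0.130,0,0],[0,-0.130,0,0]]' - 25; python3 -c "
from h import *
print(bl(r.state()['ee_pos']));st()"
```

```text
time: 10.35
ee_pos: [0.3694, 0.2725, 0.0746]
eef_rot: [-3.138, -0.001, 2.421]
wrist_force: [-1.8, -1.5, 0.5]
grip_width: 0.009
[-0.1846  0.0011  0.0746]
10.35 [0.3694 0.2725 0.0746] [-3.1384e+00 -1.0000e-03  2.4208e+00] q [ 0.447  0.122  1.938 -0.     1.085 -0.403] F [-1.8 -1.5  0.5] w 0.009
```

```bash
python3 -m creep '[[0,-0.003,0,0],[0,-0.006,0,0],[0,-0.009,0,0],[0,-0.009,0,0],[0,-0.009,0,0]]'; python3 -c "
from h import *
print(bl(r.state()['ee_pos']));st()"
```

```text
time: 10.85
ee_pos: [0.364, 0.2661, 0.0747]
eef_rot: [-3.14, -0.001, 2.421]
wrist_force: [2.2, 3.9, -3.2]
grip_width: 0.009
[-0.193   0.0009  0.0747]
10.85 [0.364  0.2661 0.0747] [-3.1397e+00 -7.0000e-04  2.4208e+00] q [ 0.439  0.104  1.958 -0.     1.081 -0.411] F [ 2.2  3.9 -3.2] w 0.009
```

```bash
python3 -m creep '[[0,-0.002,0,0],[0,-0.004,0,0],[0,-0.004,0,0]]'; python3 -c "
from h import *
print(bl(r.state()['ee_pos']));st()"
```

```text
time: 11.15
ee_pos: [0.364, 0.2662, 0.0748]
eef_rot: [3.134, -0.001, 2.42]
wrist_force: [8.1, 11.7, -13.7]
grip_width: 0.0091
[-0.1929  0.0009  0.0748]
11.15 [0.364  0.2662 0.0748] [ 3.1339e+00 -7.0000e-04  2.4195e+00] q [ 0.436  0.097  1.966  0.004  1.072 -0.415] F [  8.1  11.7 -13.7] w 0.0091
```

Drawer at its stop: handle travelled from box x -0.053 to -0.193, and the last pull met a growing force with no motion. I'll release it and go over to the jars.

```bash
python3 -m creep '[[0,0,0,0],[0,0,0,0],[0,0,0,0],[0,0,-0.03,0],[0,0,-0.07,0],[0,0,-0.12,0],[0,0,-0.13,8],[0,0,-0.13,16],[0,0,-0.13,24],[0,0,-0.13,32],[0,0,-0.13,40],[0,0,-0.13,48]]' 0.04
python3 -c "
from h import *
plan((.36,.1,.2,90),(.36,-.095,.2,0))"
```

```text
time: 12.35
ee_pos: [0.363, 0.2648, 0.2048]
eef_rot: [3.138, -0.005, 1.576]
wrist_force: [-0.3, -0.1, 0.8]
grip_width: 0.0403
12.35 [0.363  0.2648 0.2048] [ 3.1377 -0.0051  1.5759] q [ 0.435 -0.072  1.84   0.003  1.369  0.429] F [-0.3 -0.1  0.8] w 0.0403
tool shift [-0.1648 -0.0038  0.004 ] turn 0.29
tool shift [-0.3598 -0.0048  0.003 ] turn -89.71
```

```bash
python3 -m creep '[[-0.03,0,0,8],[-0.06,0,0,16],[-0.095,0,0,24],[-0.13,0,0,32],[-0.165,0,0,40],[-0.2,0,0,48],[-0.235,0,0,56],[-0.27,0,0,64],[-0.305,0,0,72],[-0.34,0,0,80],[-0.36,0,0,88],[-0.36,0,0,90]]' 0.075
python3 - <<'E'
from h import *
st()
im=r.capture('top')
crop('top',85,180,265,330,4,'t3',im); crop('top',320,200,540,320,3.5,'j3',im)
E
```

```text
time: 13.55
ee_pos: [0.3642, -0.0976, 0.2031]
eef_rot: [-3.137, -0.003, -0.002]
wrist_force: [-0.5, 0.2, -1.2]
grip_width: 0.0748
13.55 [ 0.3642 -0.0976  0.2031] [-3.1374e+00 -2.8000e-03 -2.4000e-03] q [-0.497 -0.242  1.988  0.005  1.396  1.075] F [-0.5  0.2 -1.2] w 0.0748
```

View pics/t3.png

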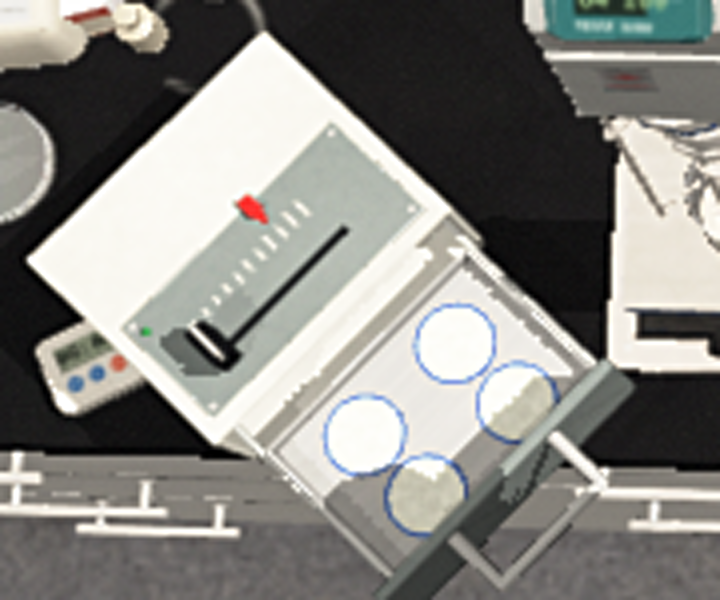

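View pics/j3.png

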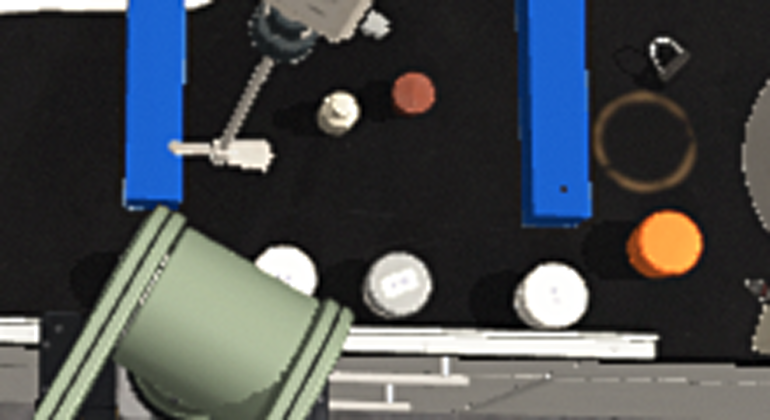

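The drawer is open with the grip at the off end. The printed places are at t3 crop (456,343), (365,435), (517,402) and (427,494). The jars still at the right haven't moved.

```bash
python3 - <<'E'
from h import *
def B(x,y,z): return unproj('top',85+(x+.5)/4-.5,180+(y+.5)/4-.5,z)
P=[B(*p,.038) for p in((456,343),(365,435),(517,402),(427,494))]
for p in P: print(p.round(4),bl(p))
print('mid',np.mean(P,0),bl(np.mean(P,0)))
print('grip',bl(B(212,343,.147)))
plan((.4742,-.0946,.2,0),(.4742,-.0946,.012,0))
E
```

```text
[0.4969 0.3508 0.038 ] [-0.0416 -0.0429  0.038 ]
[0.4322 0.4077 0.038 ] [-0.0416  0.0433  0.038 ]
[0.4574 0.3063 0.038 ] [-0.101  -0.0426  0.038 ]
[0.3933 0.3627 0.038 ] [-0.1011  0.0427  0.038 ]
mid [0.44494405 0.35688381 0.038     ] [-0.0713  0.0001  0.038 ]
grip [0.0392 0.0586 0.147 ]
13.6 [ 0.3641 -0.0966  0.203 ] [-3.1366e+00 -2.6000e-03 -7.0000e-04] q [-0.495 -0.243  1.988  0.006  1.396  1.075] F [-1.2  0.3  0.6] w 0.0748
tool shift [ 0.1101 -0.002   0.0033] turn -0.04
tool shift [ 0.1096 -0.0011  0.1913] turn -0.04
```

```bash
python3 -m creep '[[0.04,0,0,0],[0.08,0,0.01,0],[0.105,0,0.03,0],[0.11,-0.001,0.07,0],[0.11,-0.001,0.11,0],[0.11,-0.001,0.145,0],[0.11,-0.001,0.165,0],[0.11,-0.001,0.18,0],[0.11,-0.001,0.19,0],[0.11,-0.001,0.191,0],[0.11,-0.001,0.191,0]]' 0.075 30
python3 -c "
from h import *
st()
crop('side',300,200,500,400,3,'s4')"
```

```text
time: 14.7
ee_pos: [0.4748, -0.0947, 0.0127]
eef_rot: [-3.137, -0.003, -0.0]
wrist_force: [-0.1, 0.5, 0.1]
grip_width: 0.0751
14.7 [ 0.4748 -0.0947  0.0127] [-3.1368e+00 -2.8000e-03 -2.0000e-04] q [-0.38   0.274  1.915  0.007  0.952  1.187] F [-0.1  0.5  0.1] w 0.0751
```

View pics/s4.png

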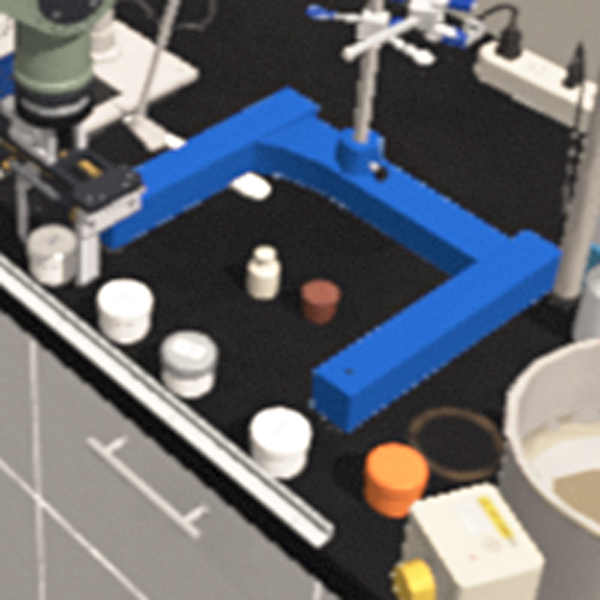

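The fingers straddle the first jar, at (52,253) in the crop. Closing.

```bash
python3 -m creep '[[0,0,0,0],[0,0,0,0],[0,0,0,0],[0,0,0,0],[0,0,0,0],[0,0,0,0]]' 0.03 30
python3 -m creep '[[0,0,-0.02,0],[0,0,-0.05,0],[0,0,-0.09,0],[0,0,-0.13,0],[-0.03,0,-0.17,0],[-0.07,0,-0.19,0],[-0.1,0,-0.19,0],[-0.11,0,-0.19,0],[-0.11,0,-0.19,0]]'
python3 -c "
from h import *
st()
plan((.36,.0,.2,0),(.36,.17,.2,20),(.40,.26,.2,40),(*box(-.0415,-.043,.2),48.6),(*box(-.0415,-.043,.052),48.6))
crop('side',200,150,500,400,2,'s5')"
```

```text
time: 15.35
ee_pos: [0.4756, -0.0949, 0.0136]
eef_rot: [-3.137, -0.005, -0.0]
wrist_force: [0.1, 1.1, 4.8]
grip_width: 0.0485
time: 16.25
ee_pos: [0.3639, -0.0956, 0.2026]
eef_rot: [-3.137, -0.004, -0.002]
wrist_force: [0.2, 0.0, -1.7]
grip_width: 0.0481
16.25 [ 0.3639 -0.0956  0.2026] [-3.1371e+00 -4.5000e-03 -1.5000e-03] q [-0.494 -0.245  1.991  0.006  1.394  1.078] F [ 0.2  0.  -1.7] w 0.0481
16.25 [ 0.3639 -0.0956  0.2026] [-3.1371e+00 -4.5000e-03 -1.5000e-03] q [-0.494 -0.245  1.991  0.006  1.394  1.078] F [ 0.2  0.  -1.7] w 0.0481
tool shift [-0.004  -0.0955  0.003 ] turn -0.09
tool shift [-0.0043 -0.2655  0.0037] turn -20.09
tool shift [ 0.0356 -0.3556  0.0043] turn -40.09
tool shift [ 0.1325 -0.4465  0.0051] turn -48.69
tool shift [ 0.1318 -0.4458  0.1531] turn -48.69
```

View pics/s5.png

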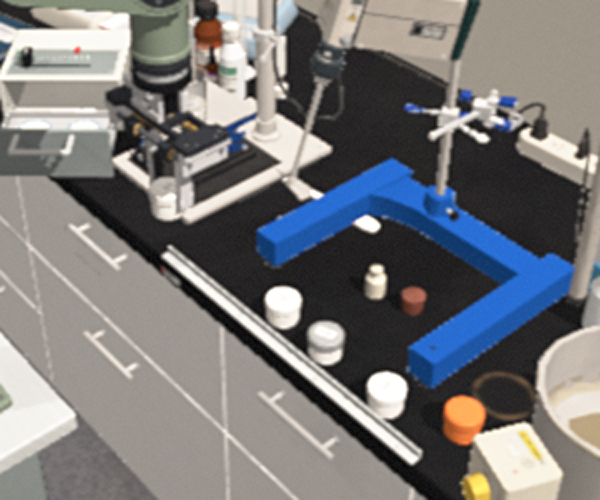

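The jar is held upright in the air at crop (165,195). Carrying it to the tray.

```bash
python3 -m creep '[[0,-0.04,0,0],[0,-0.08,0,0],[0,-0.12,0,0],[0,-0.16,0,-4],[0,-0.2,0,-9],[0,-0.24,0,-14],[0,-0.275,0,-20],[0.015,-0.315,0,-27],[0.035,-0.355,0,-34],[0.07,-0.39,0,-41],[0.1,-0.42,0,-48.7],[0.132,-0.446,0.002,-48.7]]'
python3 -m creep '[[0,0,0,0],[0,0,0,0]]'
python3 -c "
from h import *
plan((*box(-.0415,-.043,.2),48.6),(*box(-.0415,-.043,.053),48.6))"
```

```text
time: 17.5
ee_pos: [0.4987, 0.3533, 0.2014]
eef_rot: [-3.141, -0.006, 0.853]
wrist_force: [1.0, -0.5, 0.3]
grip_width: 0.0484
time: 17.7
ee_pos: [0.4986, 0.3542, 0.1983]
eef_rot: [-3.14, -0.002, 0.854]
wrist_force: [0.9, -0.5, -0.5]
grip_width: 0.0485
17.7 [0.4986 0.3542 0.1983] [-3.1396e+00 -1.6000e-03  8.5410e-01] q [0.475 0.288 1.456 0.002 1.397 1.191] F [ 0.9 -0.5 -0.5] w 0.0485
tool shift [-0.0037  0.0011 -0.0017] turn 0.34
tool shift [-0.0039  0.0014  0.1453] turn 0.34
```

```bash
python3 -m creep '[[-0.004,0.001,0.03,0],[-0.004,0.001,0.06,0],[-0.004,0.001,0.09,0],[-0.004,0.001,0.11,0],[-0.004,0.001,0.125,0],[-0.004,0.001,0.135,0],[-0.004,0.001,0.141,0],[-0.004,0.001,0.1445,0],[-0.004,0.001,0.1445,0]]'
python3 -c "
from h import *
st();print(bl(r.state()['ee_pos']))
crop('side',180,130,340,290,4,'s6')"
```

```text
time: 18.6
ee_pos: [0.497, 0.3511, 0.0542]
eef_rot: [-3.14, -0.002, 0.854]
wrist_force: [-1.0, -0.2, -0.7]
grip_width: 0.0482
18.6 [0.497  0.3511 0.0542] [-3.1399e+00 -2.4000e-03  8.5410e-01] q [0.471 0.433 1.582 0.003 1.125 1.187] F [-1.  -0.2 -0.7] w 0.0482
[-0.0412 -0.0428  0.0542]
```

View pics/s6.png

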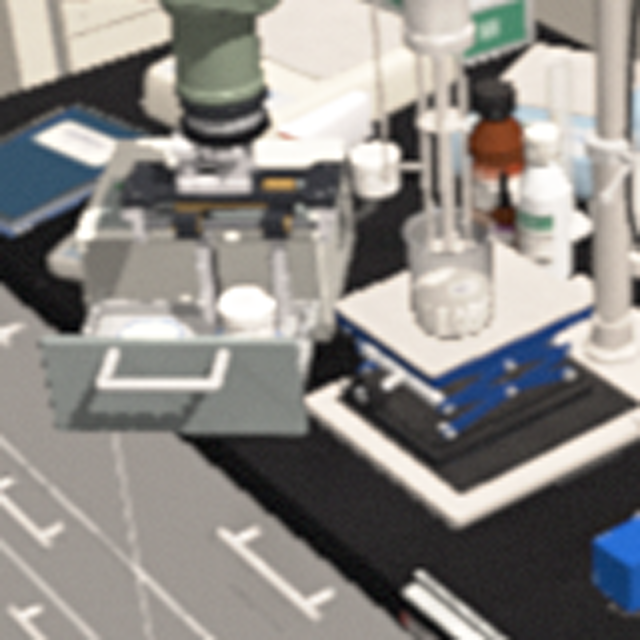

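```bash
python3 -m creep '[[0,0,0.001,0],[0,0,0.002,0],[0,0,0.002,0]]'
python3 -m creep '[[0,0,0,0],[0,0,0,0],[0,0,0,0],[0,0,0,0],[0,0,-0.01,0],[0,0,-0.025,0],[0,0,-0.05,0],[0,0,-0.09,0],[0,0,-0.13,0],[0,0,-0.15,0],[0,0,-0.15,0]]' 0.06
python3 -c "
from h import *
plan((.40,.26,.2,40),(.36,.17,.2,20),(.36,-.2,.2,0),(.4728,-.1997,.2,0))"
```

```text
time: 18.95
ee_pos: [0.4974, 0.3513, 0.0529]
eef_rot: [-3.14, -0.003, 0.854]
wrist_force: [-0.4, -0.4, -1.2]
grip_width: 0.048
time: 20.05
ee_pos: [0.5003, 0.3525, 0.2095]
eef_rot: [3.139, -0.014, 0.854]
wrist_force: [0.2, 0.5, 0.3]
grip_width: 0.0602
20.05 [0.5003 0.3525 0.2095] [ 3.1386 -0.014   0.8543] q [0.471 0.271 1.454 0.003 1.402 1.187] F [0.2 0.5 0.3] w 0.0602
tool shift [-0.1357 -0.0149  0.0075] turn 8.94
tool shift [-0.2299  0.014   0.0063] turn 28.94
tool shift [-0.5089  0.257   0.0031] turn 48.94
tool shift [-0.4345  0.3419  0.0044] turn 48.94
```

```bash
python3 -m creep '[[-0.045,-0.005,0,3],[-0.09,-0.01,0,6],[-0.135,-0.014,0.005,10],[-0.18,0,0.005,18],[-0.23,0.014,0.005,26],[-0.265,0.045,0.005,33],[-0.30,0.075,0.005,40],[-0.335,0.105,0.005,48.9],[-0.37,0.136,0.005,48.9],[-0.405,0.166,0.005,48.9],[-0.44,0.197,0.005,48.9],[-0.475,0.227,0.005,48.9]]' 0.075
python3 - <<'E'
from h import *
st()
im=r.capture('top')
crop('top',85,180,265,330,4,'t7',im); crop('top',320,200,540,320,3.5,'j7',im)
E
```

```text
time: 21.25
ee_pos: [0.3586, -0.1562, 0.1977]
eef_rot: [-3.132, -0.011, 0.0]
wrist_force: [1.3, -0.8, -0.4]
grip_width: 0.0753
21.25 [ 0.3586 -0.1562  0.1977] [-3.1322 -0.011   0.    ] q [-0.646 -0.205  1.97   0.014  1.374  0.922] F [ 1.3 -0.8 -0.4] w 0.0753
```

View pics/t7.png

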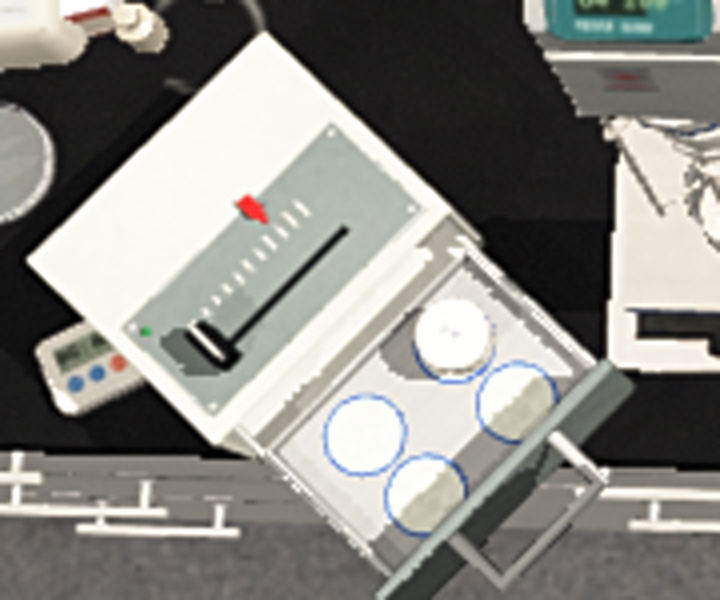

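View pics/j7.png

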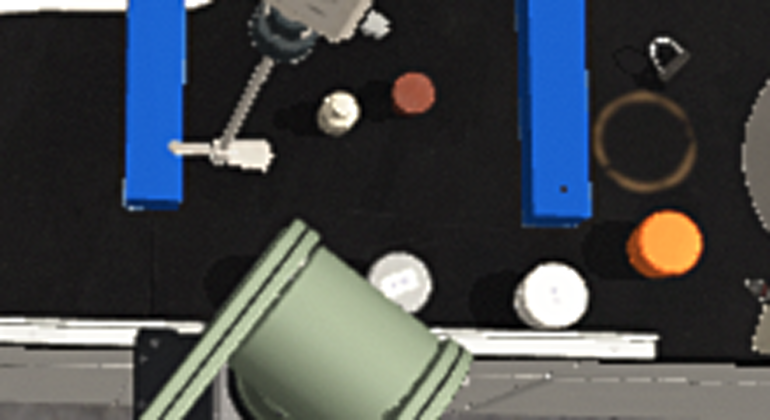

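The first jar stands on its place at t7 (453,333), level with the printed ring once parallax is allowed for. The arm hides jar B in the top view, so I'll check it in the side view.

```bash
python3 - <<'E'
from h import *
crop('side',280,230,480,380,4,'s8')
for n,p in (('B',(.4728,-.1997)),('ctl',(.4702,-.2891)),('C',(.4651,-.4086))): print(n,((proj('side',(*p,.04))-[280,230])*4+1.5).round(1))
plan((.4728,-.1997,.1977,0),(.4728,-.1997,.013,0))
E
```

```text
B [250.  274.2]
ctl [334.9 344.2]
C [457.8 448.2]
21.35 [ 0.3587 -0.1592  0.1979] [-3.1342 -0.0104 -0.0073] q [-0.65  -0.202  1.967  0.012  1.373  0.926] F [-0.7  0.3  0.2] w 0.0752
tool shift [0.1144 0.0396 0.0011] turn -0.42
tool shift [0.1125 0.041  0.1858] turn -0.42
```

View pics/s8.png

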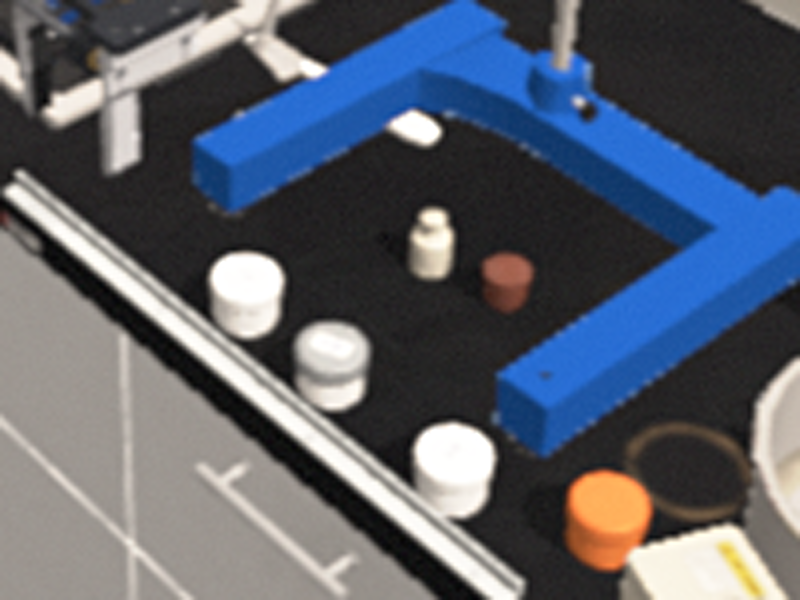

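All three jar tops are where predicted, at (247,274), (333,344) and (455,448). Going for jar B.

```bash
python3 -m creep '[[0.04,0.02,0,0],[0.08,0.03,0.01,0],[0.105,0.04,0.03,0],[0.113,0.041,0.07,0],[0.113,0.041,0.11,0],[0.113,0.041,0.145,0],[0.113,0.041,0.165,0],[0.113,0.041,0.178,0],[0.113,0.041,0.184,0],[0.113,0.041,0.185,0],[0.113,0.041,0.185,0]]' 0.075 30
python3 -m creep '[[0,0,0,0],[0,0,0,0],[0,0,0,0],[0,0,0,0],[0,0,0,0],[0,0,0,0]]' 0.03 30
```

```text
time: 22.45
ee_pos: [0.4742, -0.2, 0.0148]
eef_rot: [-3.135, -0.012, -0.007]
wrist_force: [-0.0, 0.4, 1.0]
grip_width: 0.0749
time: 23.05
ee_pos: [0.4745, -0.2001, 0.0153]
eef_rot: [-3.135, -0.013, -0.007]
wrist_force: [-0.9, 1.6, 5.0]
grip_width: 0.0486
```

```bash
python3 -m creep '[[0,0,-0.02,0],[0,0,-0.05,0],[0,0,-0.09,0],[0,0,-0.13,0],[-0.03,0,-0.17,0],[-0.07,0,-0.19,0],[-0.1,0,-0.19,0],[-0.113,0,-0.19,0],[-0.113,-0.03,-0.19,0],[-0.113,-0.07,-0.19,0],[-0.113,-0.11,-0.19,0],[-0.113,-0.15,-0.19,0]]'
python3 -c "
from h import *
plan((.36,.0,.2,0),(.36,.17,.2,20),(.38,.27,.2,40),(*box(-.0415,.043,.2),48.6),(*box(-.0415,.043,.055),48.6))
crop('side',200,150,500,400,2,'s9')"
```

```text
time: 24.25
ee_pos: [0.3598, -0.0491, 0.2039]
eef_rot: [-3.135, -0.012, -0.009]
wrist_force: [1.2, 0.6, 0.1]
grip_width: 0.0485
24.25 [ 0.3598 -0.0491  0.2039] [-3.1345 -0.0118 -0.0088] q [-0.386 -0.287  2.02   0.011  1.401  1.192] F [1.2 0.6 0.1] w 0.0485
tool shift [-0.0003 -0.0491  0.0043] turn -0.5
tool shift [-0.0018 -0.2191  0.0054] turn -20.5
tool shift [ 0.0173 -0.3192  0.0064] turn -40.5
tool shift [ 0.0686 -0.4573  0.008 ] turn -49.1
tool shift [ 0.0669 -0.4562  0.1529] turn -49.1
```

View pics/s9.png

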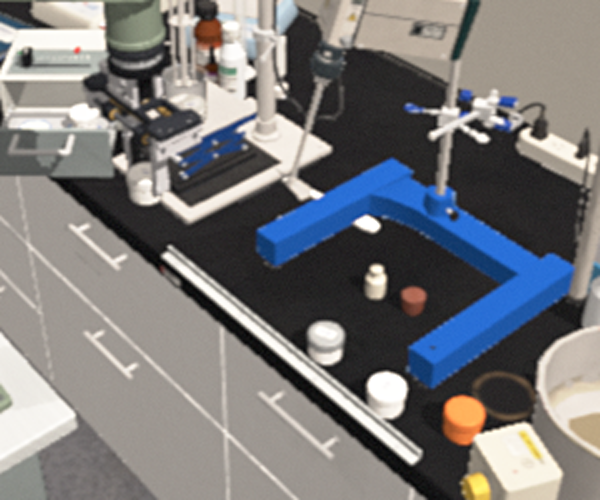

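Jar B is held upright at (145,183) and nothing else has moved.

```bash
python3 -m creep '[[0,-0.045,0,0],[0,-0.09,0,-2],[0,-0.13,0,-7],[0,-0.175,0,-12],[0,-0.22,0,-18],[0.008,-0.265,0,-25],[0.017,-0.31,0,-32],[0.03,-0.35,0,-39],[0.045,-0.39,0,-45],[0.058,-0.425,0,-49],[0.068,-0.457,0.004,-49],[0.068,-0.457,0.004,-49]]'
python3 -m creep '[[0,0,0,0],[0,0,0,0]]'
python3 -c "
from h import *
plan((*box(-.0415,.043,.2),48.6),(*box(-.0415,.043,.0545),48.6))"
```

```text
time: 25.5
ee_pos: [0.4287, 0.4164, 0.2034]
eef_rot: [-3.14, -0.015, 0.855]
wrist_force: [-0.1, -0.2, -0.7]
grip_width: 0.0484
time: 25.7
ee_pos: [0.4281, 0.4155, 0.202]
eef_rot: [-3.14, -0.012, 0.855]
wrist_force: [-0.3, -0.2, -0.5]
grip_width: 0.0484
25.7 [0.4281 0.4155 0.202 ] [-3.1396 -0.0124  0.855 ] q [0.623 0.246 1.501 0.005 1.383 1.338] F [-0.3 -0.2 -0.5] w 0.0484
tool shift [-0.0031  0.0085  0.0019] turn 0.39
tool shift [-0.0049  0.0088  0.1474] turn 0.39
```

```bash
python3 -m creep '[[-0.004,0.0085,0.03,0],[-0.005,0.009,0.06,0],[-0.005,0.009,0.09,0],[-0.005,0.009,0.11,0],[-0.005,0.009,0.125,0],[-0.005,0.009,0.135,0],[-0.005,0.009,0.142,0],[-0.005,0.009,0.147,0],[-0.005,0.009,0.147,0]]'
python3 -c "
from h import *
st();print(bl(r.state()['ee_pos']))"
```

```text
time: 26.6
ee_pos: [0.4327, 0.4074, 0.0549]
eef_rot: [-3.14, -0.012, 0.855]
wrist_force: [0.4, -0.0, -0.7]
grip_width: 0.0479
26.6 [0.4327 0.4074 0.0549] [-3.1397 -0.0125  0.855 ] q [0.607 0.4   1.628 0.006 1.102 1.32 ] F [ 0.4 -0.  -0.7] w 0.0479
[-0.0415  0.0427  0.0549]
```

```bash
python3 -m creep '[[0,0,0.001,0],[0,0,0.0015,0],[0,0,0.0015,0]]'
python3 -m creep '[[0,0,0,0],[0,0,0,0],[0,0,0,0],[0,0,0,0],[0,0,-0.01,0],[0,0,-0.025,0],[0,0,-0.05,0],[0,0,-0.09,0],[0,0,-0.13,0],[0,0,-0.15,0],[0,0,-0.15,0]]' 0.06
python3 -c "
from h import *
plan((.38,.27,.2,40),(.36,.17,.2,20),(.36,-.05,.2,0),(.36,-.4086,.2,0))"
```

```text
time: 26.9
ee_pos: [0.433, 0.4077, 0.0539]
eef_rot: [-3.14, -0.013, 0.855]
wrist_force: [0.4, -0.1, -0.9]
grip_width: 0.048
time: 28.0
ee_pos: [0.4346, 0.408, 0.2104]
eef_rot: [3.141, -0.024, 0.855]
wrist_force: [0.1, 0.4, 0.6]
grip_width: 0.0601
28.0 [0.4346 0.408  0.2104] [ 3.1405 -0.0244  0.8552] q [0.606 0.23  1.503 0.005 1.385 1.321] F [0.1 0.4 0.6] w 0.0601
tool shift [-0.1402  0.0493  0.007 ] turn 9.0
tool shift [-0.2288  0.0998  0.0049] turn 29.0
tool shift [-0.3948  0.2442  0.001 ] turn 49.0
tool shift [-0.6653  0.4794 -0.0053] turn 49.0
```

```bash
python3 -m creep '[[-0.045,0.015,0,3],[-0.09,0.03,0.003,6],[-0.14,0.05,0.006,10],[-0.185,0.075,0.006,18],[-0.23,0.1,0.005,26],[-0.27,0.135,0.005,34],[-0.31,0.17,0.004,42],[-0.35,0.205,0.003,49],[-0.395,0.244,0.001,49],[-0.43,0.275,0,49],[-0.465,0.305,0,49],[-0.5,0.335,0,49]]' 0.075
python3 - <<'E'
from h import *
plan((.375,-.4086,.2,0))
im=r.capture('top')
crop('top',85,180,265,330,4,'t10',im); crop('top',320,200,540,320,3.5,'j10',im)
E
```

```text
time: 29.2
ee_pos: [0.3585, -0.1759, 0.198]
eef_rot: [-3.123, -0.016, -0.001]
wrist_force: [1.8, -0.7, 0.7]
grip_width: 0.0748
29.2 [ 0.3585 -0.1759  0.198 ] [-3.1231e+00 -1.6400e-02 -9.0000e-04] q [-0.695 -0.185  1.953  0.025  1.373  0.871] F [ 1.8 -0.7  0.7] w 0.0748
tool shift [ 0.0167  0.2326 -0.006 ] turn -0.05
```

View pics/t10.png

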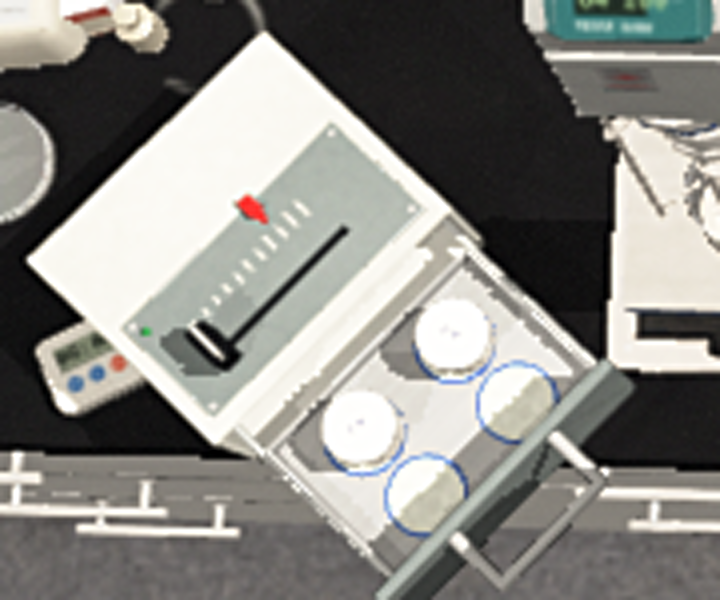

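View pics/j10.png

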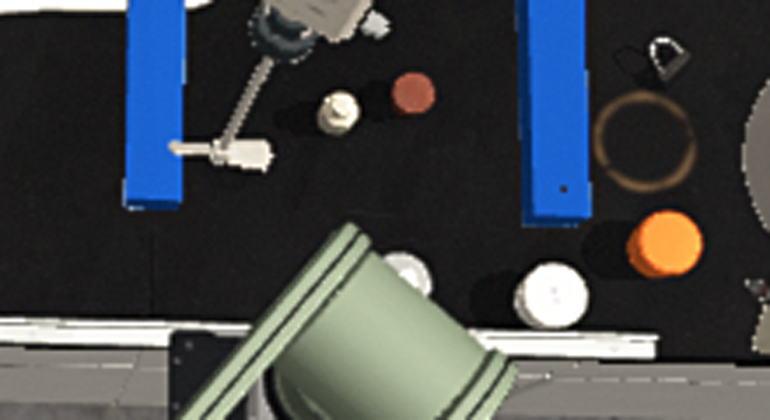

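Both jars stand on the tray at t10 (453,333) and (362,428). Jar C is unmoved at j10 (552,297).

```bash
python3 -m creep '[[0.005,0.04,0,0],[0.01,0.08,0,0],[0.016,0.12,0,0],[0.016,0.16,0,0],[0.016,0.2,0,0],[0.016,0.225,0,0],[0.016,0.233,0,0],[0.016,0.233,0,0],[0.016,0.233,0,0]]' 0.075 30
python3 -c "
from h import *
plan((.4651,-.4086,.2,0),(.4651,-.4086,.0135,0))
crop('side',300,200,500,400,3,'s11');print(((proj('side',(.4651,-.4086,.04))-[300,200])*3+1).round(1))"
```

```text
time: 30.15
ee_pos: [0.3727, -0.415, 0.1954]
eef_rot: [-3.128, -0.015, -0.007]
wrist_force: [0.7, -0.4, 0.0]
grip_width: 0.0751
30.15 [ 0.3727 -0.415   0.1954] [-3.1283 -0.0153 -0.0066] q [-1.007  0.178  1.596  0.021  1.37   0.567] F [ 0.7 -0.4  0. ] w 0.0751
tool shift [ 0.0924 -0.007  -0.0031] turn -0.38
tool shift [ 0.0896 -0.0045  0.1833] turn -0.38
[283.3 426. ]
```

View pics/s11.png

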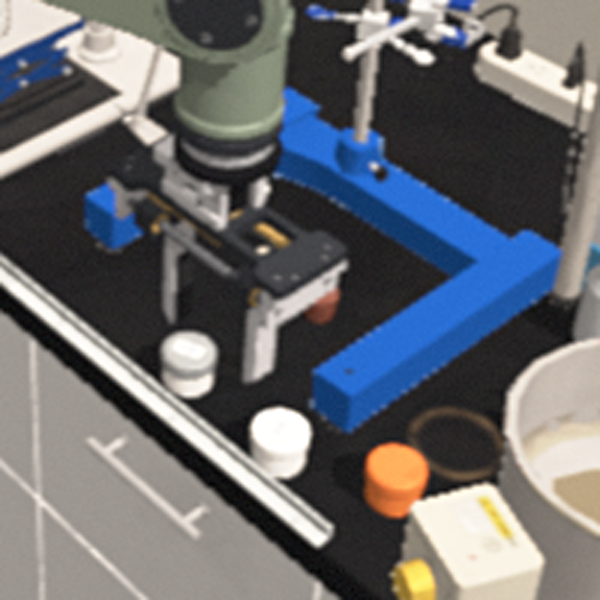

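```bash
python3 -m creep '[[0.04,-0.003,0,0],[0.08,-0.005,0.01,0],[0.09,-0.005,0.03,0],[0.09,-0.005,0.07,0],[0.09,-0.005,0.11,0],[0.09,-0.005,0.145,0],[0.09,-0.005,0.165,0],[0.09,-0.005,0.178,0],[0.09,-0.005,0.183,0],[0.09,-0.005,0.183,0]]' 0.075 30
python3 -m creep '[[0,0,0,0],[0,0,0,0],[0,0,0,0],[0,0,0,0],[0,0,0,0],[0,0,0,0]]' 0.03 30
```

```text
time: 31.2
ee_pos: [0.466, -0.4076, 0.0144]
eef_rot: [-3.129, -0.016, -0.006]
wrist_force: [0.2, -0.2, -0.3]
grip_width: 0.0748
time: 31.8
ee_pos: [0.4665, -0.4083, 0.0154]
eef_rot: [-3.13, -0.017, -0.006]
wrist_force: [-0.4, 0.3, 5.1]
grip_width: 0.0481
```

```bash
python3 -m creep '[[0,0,-0.02,0],[0,0,-0.05,0],[0,0,-0.09,0],[0,0,-0.13,0],[-0.03,0,-0.17,0],[-0.07,0,-0.19,0],[-0.1,0,-0.19,0],[-0.12,-0.02,-0.19,0],[-0.12,-0.06,-0.19,0],[-0.12,-0.1,-0.19,0],[-0.12,-0.14,-0.19,0],[-0.12,-0.14,-0.19,0]]'
python3 -c "
from h import *
plan((.36,.0,.2,0),(.36,.17,.2,20))
crop('side',200,150,500,400,2,'s12')"
```

```text
time: 33.0
ee_pos: [0.3431, -0.2653, 0.2038]
eef_rot: [-3.127, -0.015, -0.002]
wrist_force: [0.3, -0.3, -0.3]
grip_width: 0.0483
33.0 [ 0.3431 -0.2653  0.2038] [-3.1265e+00 -1.5300e-02 -2.2000e-03] q [-0.875 -0.105  1.872  0.022  1.376  0.693] F [ 0.3 -0.3 -0.3] w 0.0483
tool shift [ 0.0162 -0.2652  0.0081] turn -0.12
tool shift [ 0.0159 -0.4352  0.0106] turn -20.12
```

View pics/s12.png

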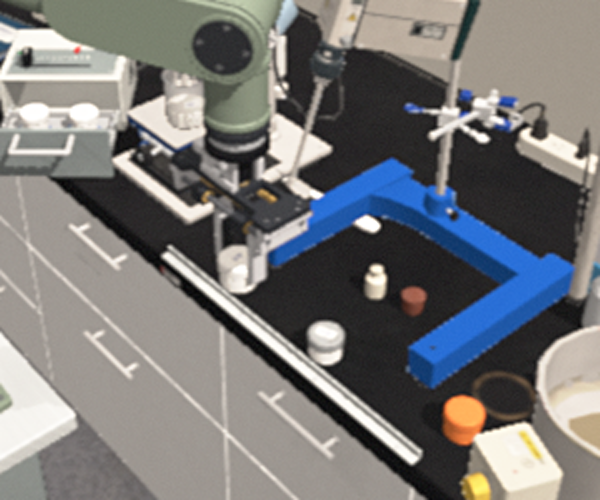

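Jar C is held upright at (237,270). The two placed jars are visible on the tray at (33,115) and (85,112), and the grey control is still in place.

```bash
python3 -m creep '[[0.004,-0.045,0,0],[0.006,-0.09,0,0],[0.01,-0.135,0.002,0],[0.013,-0.18,0.004,0],[0.016,-0.225,0.006,0],[0.016,-0.265,0.008,0],[0.016,-0.31,0.009,-5],[0.016,-0.35,0.01,-10],[0.016,-0.39,0.01,-15],[0.016,-0.435,0.01,-20],[0.016,-0.435,0.01,-20],[0.016,-0.435,0.01,-20]]'
python3 -c "
from h import *
plan((.38,.25,.2,40),(*box(-.101,-.043,.2),48.6))"
```

```text
time: 34.25
ee_pos: [0.3614, 0.1675, 0.1997]
eef_rot: [-3.137, -0.019, 0.348]
wrist_force: [0.7, -1.0, -0.3]
grip_width: 0.0484
34.25 [0.3614 0.1675 0.1997] [-3.1365 -0.0186  0.3481] q [ 0.209 -0.2    1.962  0.008  1.362  1.43 ] F [ 0.7 -1.  -0.3] w 0.0484
tool shift [ 0.0457 -0.0712  0.0009] turn -20.05
tool shift [ 0.1378 -0.0974  0.0028] turn -28.65
```

```bash
python3 -m creep '[[0.02,-0.035,0,-7],[0.045,-0.071,0,-14],[0.08,-0.08,0,-20],[0.11,-0.09,0,-26],[0.138,-0.097,0.003,-28.6],[0.138,-0.097,0.003,-28.6],[0.138,-0.097,0.003,-28.6],[0.138,-0.097,0.003,-28.6]]'
python3 -c "
from h import *
plan((*box(-.101,-.043,.2),48.6),(*box(-.101,-.043,.0545),48.6))"
```

```text
time: 35.05
ee_pos: [0.458, 0.3039, 0.1994]
eef_rot: [3.137, -0.017, 0.844]
wrist_force: [-0.7, -0.4, -0.6]
grip_width: 0.0482
35.05 [0.458  0.3039 0.1994] [ 3.1374 -0.0174  0.8444] q [0.426 0.145 1.626 0.003 1.353 1.152] F [-0.7 -0.4 -0.6] w 0.0482
tool shift [ 0.0014 -0.0017 -0.0006] turn -0.22
tool shift [-0.0011 -0.0023  0.1449] turn -0.22
```

```bash
python3 -m creep '[[-0.001,-0.002,0.03,0],[-0.001,-0.002,0.06,0],[-0.001,-0.002,0.09,0],[-0.001,-0.002,0.11,0],[-0.001,-0.002,0.125,0],[-0.001,-0.002,0.135,0],[-0.001,-0.002,0.141,0],[-0.001,-0.002,0.145,0],[-0.001,-0.002,0.145,0]]'
python3 -c "
from h import *
st();print(bl(r.state()['ee_pos']))
crop('side',180,130,340,290,4,'s13')"
```

```text
time: 35.95
ee_pos: [0.4581, 0.3059, 0.0546]
eef_rot: [3.137, -0.018, 0.844]
wrist_force: [0.3, -0.1, -0.4]
grip_width: 0.0484
35.95 [0.4581 0.3059 0.0546] [ 3.1372 -0.0177  0.8441] q [0.43  0.317 1.746 0.004 1.061 1.155] F [ 0.3 -0.1 -0.4] w 0.0484
[-0.1009 -0.0435  0.0546]
```

View pics/s13.png

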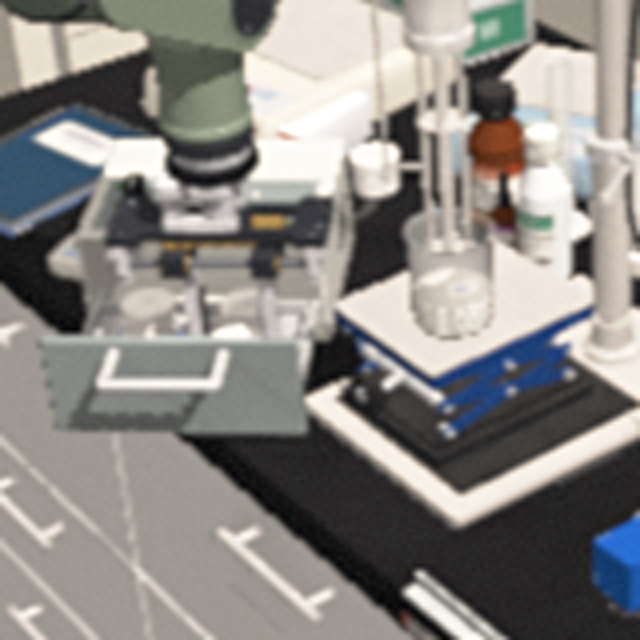

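```bash
python3 -m creep '[[0,0,0.001,0],[0,0,0.0015,0],[0,0,0.0015,0]]'
python3 -m creep '[[0,0,0,0],[0,0,0,0],[0,0,0,0],[0,0,0,0],[0,0,-0.01,0],[0,0,-0.025,0],[0,0,-0.05,0],[0,0,-0.09,0],[0,0,-0.13,0],[0,0,-0.15,0],[0,0,-0.15,0]]' 0.06
python3 -c "
from h import *
plan((.38,.15,.22))"
```

```text
time: 36.3
ee_pos: [0.4587, 0.3063, 0.0538]
eef_rot: [3.137, -0.019, 0.844]
wrist_force: [0.3, -0.9, -0.3]
grip_width: 0.0483
time: 37.4
ee_pos: [0.4593, 0.3061, 0.2099]
eef_rot: [3.132, -0.029, 0.845]
wrist_force: [1.0, -0.7, 0.1]
grip_width: 0.0603
37.4 [0.4593 0.3061 0.2099] [ 3.1322 -0.0291  0.8446] q [0.429 0.132 1.619 0.003 1.36  1.155] F [ 1.  -0.7  0.1] w 0.0603
tool shift [-0.169   0.0445 -0.0146] turn 0
```

```bash
python3 -m creep '[[-0.04,0.012,0,0],[-0.08,0.025,0,-8],[-0.12,0.035,0,-16],[-0.16,0.045,0,-24],[-0.185,0.05,0,-32],[-0.205,0.05,0,-40],[-0.205,0.05,0,-48],[-0.205,0.05,0,-56],[-0.205,0.05,0,-64],[-0.205,0.05,0,-72],[-0.205,0.05,0,-80],[-0.205,0.05,0,-88]]' 0.04
python3 - <<'E'
from h import *
st()
im=r.capture('top')
crop('top',85,180,265,330,4,'t14',im)
crop('side',180,130,380,290,4,'s14')
plan((*box(-.193,0.0,.2),138.6),(*box(-.193,0.0,.0745),138.6))
E
```

```text
time: 38.6
ee_pos: [0.3596, 0.1195, 0.2032]
eef_rot: [3.114, 0.007, 2.386]
wrist_force: [-0.0, -1.5, 0.1]
grip_width: 0.0405
38.6 [0.3596 0.1195 0.2032] [3.1139 0.007  2.3859] q [ 0.079 -0.26   2.002  0.014  1.375 -0.739] F [-0.  -1.5  0.1] w 0.0405
38.7 [0.3596 0.1196 0.2034] [3.1137 0.007  2.3799] q [ 0.079 -0.26   2.001  0.014  1.375 -0.733] F [-0.3 -0.   0.4] w 0.0404
tool shift [0.0971 0.1089 0.0057] turn -2.24
tool shift [0.098  0.1054 0.1312] turn -2.24
```

View pics/t14.png

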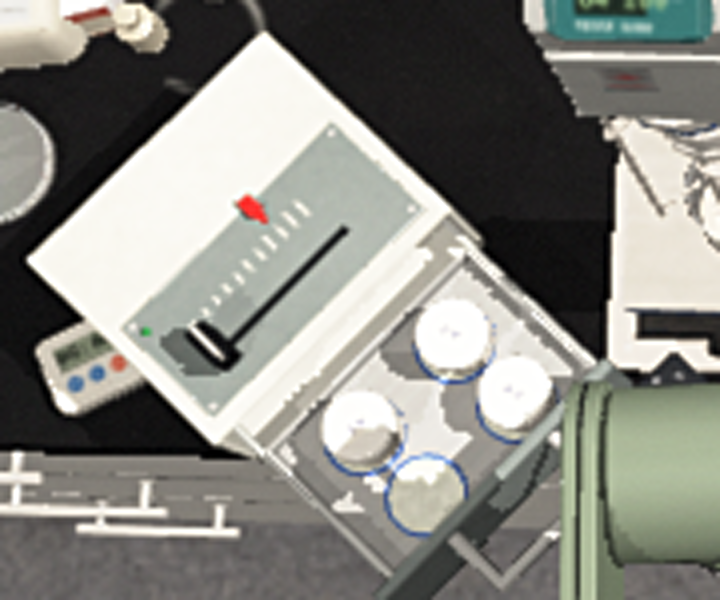

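View pics/s14.png

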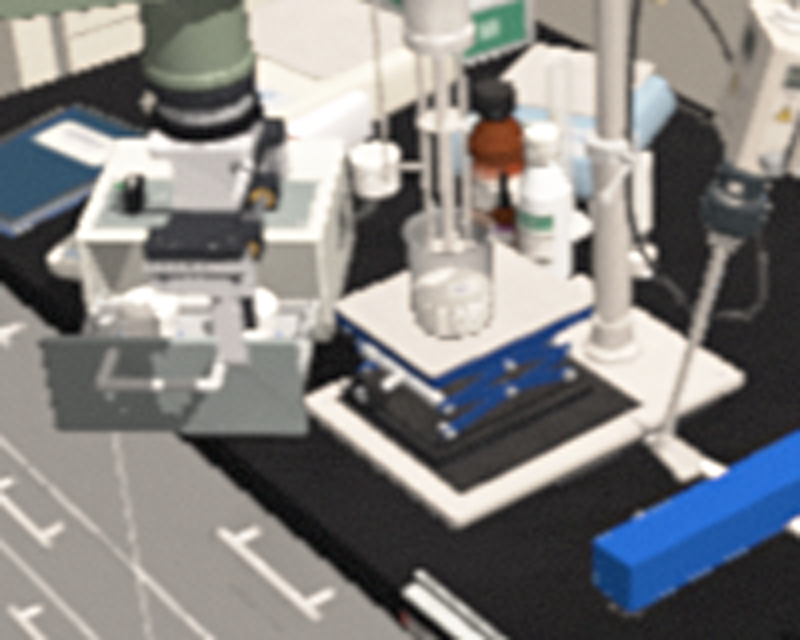

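All three jars stand upright side by side on the tray, at t14 (453,333), (515,390) and (362,428), with the dimmer still off. Moving to the handle.

```bash
python3 -m creep '[[0.03,0.03,0,0],[0.06,0.06,0,-1],[0.08,0.09,0.003,-2.2],[0.097,0.109,0.005,-2.2],[0.097,0.109,0.005,-2.2],[0.097,0.109,0.005,-2.2]]' 0.04 25
python3 -c "
from h import *
plan((*box(-.193,0.0,.2),138.6),(*box(-.193,0.0,.0745),138.6))
crop('side',180,180,300,290,5,'s15')"
```

```text
time: 39.3
ee_pos: [0.364, 0.2651, 0.1999]
eef_rot: [3.116, 0.008, 2.418]
wrist_force: [0.4, -0.3, 0.0]
grip_width: 0.0399
39.3 [0.364  0.2651 0.1999] [3.1162 0.0077 2.4179] q [ 0.434 -0.081  1.859  0.003  1.338 -0.414] F [ 0.4 -0.3  0. ] w 0.0399
tool shift [-0.0002  0.0007 -0.    ] turn -0.07
tool shift [ 0.0008 -0.0025  0.1254] turn -0.07
```

View pics/s15.png

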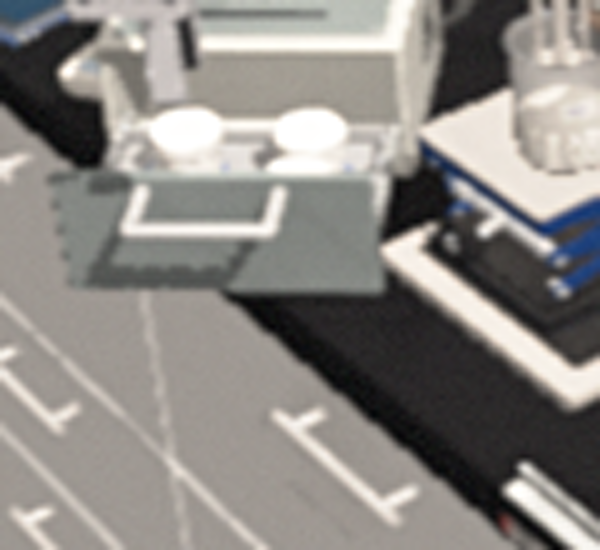

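```bash
python3 -m creep '[[0,0,0.03,0],[0,-0.001,0.06,0],[0.001,-0.002,0.08,0],[0.001,-0.002,0.09,0],[0.001,-0.002,0.1,0],[0.001,-0.002,0.1,0]]' 
python3 -m creep '[[0,0,0.01,0],[0,0,0.02,0],[0,0,0.025,0],[0,0,0.025,0]]'
python3 -m creep '[[0,0,0,0],[0,0,0,0],[0,0,0,0],[0,0,0,0],[0,0,0,0],[0,0,0,0]]' 0 20; python3 -c "
from h import *
print(bl(r.state()['ee_pos']));st()"
```

```text
time: 39.95
ee_pos: [0.3642, 0.2644, 0.0995]
eef_rot: [3.117, 0.007, 2.416]
wrist_force: [0.1, 0.7, 0.3]
grip_width: 0.0401
time: 40.35
ee_pos: [0.3639, 0.2644, 0.0735]
eef_rot: [3.119, 0.007, 2.416]
wrist_force: [-0.0, 0.5, -1.1]
grip_width: 0.0401
time: 40.95
ee_pos: [0.3653, 0.2657, 0.074]
eef_rot: [3.115, 0.007, 2.415]
wrist_force: [3.4, 4.8, -4.0]
grip_width: 0.0094
[-0.1924 -0.0003  0.074 ]
40.95 [0.3653 0.2657 0.074 ] [3.1148 0.007  2.4154] q [ 0.434  0.086  1.981  0.005  1.048 -0.414] F [ 3.4  4.8 -4. ] w 0.0094
```

```bash
python3 -c "
from h import *
plan(box(-.12,-.0003,.074),box(-.055,-.0003,.074))"
```

```text
40.95 [0.3653 0.2657 0.074 ] [3.1148 0.007  2.4154] q [ 0.434  0.086  1.981  0.005  1.048 -0.414] F [ 3.4  4.8 -4. ] w 0.0094
tool shift [0.0003 0.0724 0.0019] turn 0
tool shift [0.0006 0.1374 0.0037] turn 0
```

```bash
python3 -m creep '[[0,0.004,0,0],[0,0.012,0,0],[0,0.022,0.001,0],[0,0.033,0.001,0],[0,0.045,0.001,0],[0,0.057,0.0015,0],[0,0.069,0.002,0],[0,0.081,0.002,0],[0,0.093,0.0025,0],[0,0.104,0.003,0],[0,0.112,0.003,0],[0,0.115,0.003,0]]' - 25
python3 -c "
from h import *
plan(box(-.0525,-.0003,.074));print(bl(r.state()['ee_pos']))"
```

```text
time: 42.15
ee_pos: [0.442, 0.3527, 0.074]
eef_rot: [3.114, 0.006, 2.416]
wrist_force: [-3.4, -0.3, 3.7]
grip_width: 0.0092
42.15 [0.442  0.3527 0.074 ] [3.1145 0.0064 2.4157] q [ 0.519  0.31   1.706  0.003  1.097 -0.327] F [-3.4 -0.3  3.7] w 0.0092
tool shift [0.0001 0.0239 0.0006] turn 0
[-0.0764 -0.0004  0.074 ]
```

```bash
python3 -m creep '[[0,0.006,0,0],[0,0.012,0,0],[0,0.018,0,0],[0,0.022,0.0005,0],[0,0.022,0.0005,0]]'
python3 -m creep '[[0,0.002,0,0],[0,0.004,0,0],[0,0.004,0,0]]'
python3 -c "
from h import *
st();print(bl(r.state()['ee_pos']))"
python3 -m creep '[[0,0.003,0,0],[0,0.006,0,0],[0,0.006,0,0]]'
python3 -c "
from h import *
st();print(bl(r.state()['ee_pos']))"
```

```text
time: 42.65
ee_pos: [0.4573, 0.3701, 0.074]
eef_rot: [3.113, 0.006, 2.416]
wrist_force: [-1.1, 3.1, -0.5]
grip_width: 0.0088
time: 42.95
ee_pos: [0.4578, 0.3708, 0.0739]
eef_rot: [3.12, 0.006, 2.416]
wrist_force: [-8.2, -6.8, 7.4]
grip_width: 0.0092
42.95 [0.4578 0.3708 0.0739] [3.12   0.0059 2.4161] q [ 5.33e-01  3.59e-01  1.64e+00  1.00e-03  1.12e+00 -3.13e-01] F [-8.2 -6.8  7.4] w 0.0092
[-0.0524 -0.0003  0.0739]
time: 43.25
ee_pos: [0.4577, 0.3706, 0.0739]
eef_rot: [3.134, 0.005, 2.417]
wrist_force: [-12.9, -11.6, 14.0]
grip_width: 0.0095
43.25 [0.4577 0.3706 0.0739] [3.1344 0.0054 2.4169] q [ 0.536  0.367  1.628 -0.003  1.137 -0.309] F [-12.9 -11.6  14. ] w 0.0095
[-0.0526 -0.0003  0.0739]
```

The drawer is shut: handle is back at box x -0.0525, where it started, and pressing harder moved it no further. I'll release it and go to the dimmer.

```bash
python3 -m creep '[[0,0,0,0],[0,0,0,0],[0,0,0,0],[0,0,-0.03,0],[0,0,-0.07,0],[0,0,-0.12,0],[0,0,-0.14,8],[0,0,-0.14,16],[0,0,-0.14,24],[0,0,-0.14,32],[0,0,-0.14,40],[0,0,-0.14,40]]' 0.04
python3 -c "
from h import *
plan((*box(.0371,.063,.215),48.6))"
```

```text
time: 44.45
ee_pos: [0.4571, 0.3706, 0.214]
eef_rot: [3.131, -0.001, 1.719]
wrist_force: [-1.0, -0.5, 0.0]
grip_width: 0.0396
44.45 [0.4571 0.3706 0.214 ] [ 3.1312e+00 -8.0000e-04  1.7190e+00] q [ 0.536  0.222  1.505 -0.003  1.405  0.388] F [-1.  -0.5  0. ] w 0.0396
tool shift [ 0.1061  0.0284 -0.0006] turn 49.89
```

```bash
python3 -m creep '[[0.02,0.005,0,7],[0.04,0.01,0,15],[0.06,0.017,0,23],[0.08,0.022,0,31],[0.106,0.028,0,39],[0.106,0.028,0,47],[0.106,0.028,0,49.9],[0.106,0.028,0,49.9],[0.106,0.028,0,49.9]]' 0.05 8
python3 - <<'E'
from h import *
print(bl(r.state()['ee_pos']))
plan((*box(.0371,.063,.1275),48.6))
im=r.capture('top'); crop('top',85,180,245,300,5,'t16',im)
crop('side',170,120,300,240,5,'s16')
E
```

```text
time: 45.35
ee_pos: [0.4693, 0.4796, 0.2142]
eef_rot: [3.135, -0.009, 0.851]
wrist_force: [0.4, -0.2, 0.1]
grip_width: 0.0497
[0.0369 0.063  0.2142]
45.35 [0.4693 0.4796 0.2142] [ 3.1354 -0.0086  0.8509] q [ 0.67   0.396  1.281 -0.005  1.455  1.39 ] F [ 0.4 -0.2  0.1] w 0.0497
tool shift [-0.0006 -0.0005  0.0867] turn 0.15
```

View pics/t16.png

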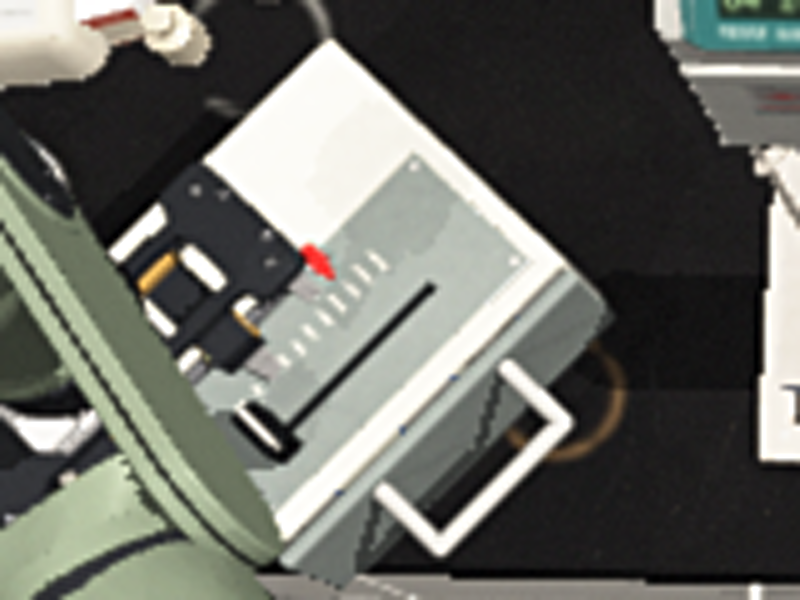

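View pics/s16.png

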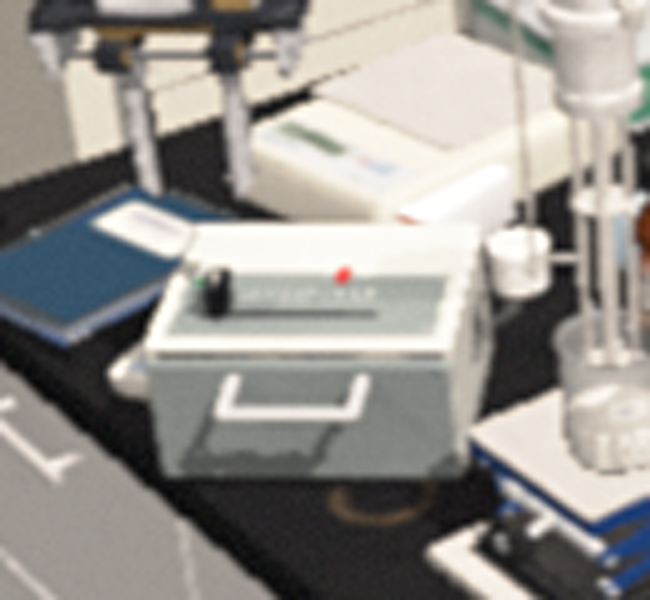

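```bash
python3 - <<'E'
from h import *
im=r.capture('top'); crop('top',120,215,180,275,12,'t17',im)
hsv=cv2.cvtColor(im,cv2.COLOR_RGB2HSV)
def red(im,x0,y0,x1,y1):
    a=im[y0:y1,x0:x1].astype(float); w=np.clip((a[...,0]-np.maximum(a[...,1],a[...,2])-40)/150,0,1)
    yy,xx=np.mgrid[y0:y1,x0:x1]; m=w>0; P=np.c_[xx[m],yy[m]]
    return (xx*w).sum()/w.sum(),(yy*w).sum()/w.sum(),w.sum(),P
u,v,s,P=red(im,135,220,165,245); print('top',u,v,s,bl(unproj('top',u,v,.117)))
L=np.array([bl(unproj('top',*p,.117)) for p in P]); print(L[:,:2].min(0),L[:,:2].max(0))
sd=r.capture('side'); u,v,s,P=red(sd,230,165,250,185); print('side',u,v,s,bl(unproj('side',u,v,.117)))
E
```

```text
top 148.04613003095974 231.76904024767805 21.53333333333333 [ 0.096  -0.0179  0.117 ]
[ 0.084  -0.0229] [ 0.1073 -0.0137]
side 238.11185308848076 174.64106844741232 3.993333333333334 [ 0.0967 -0.0137  0.117 ]
```

View pics/t17.png

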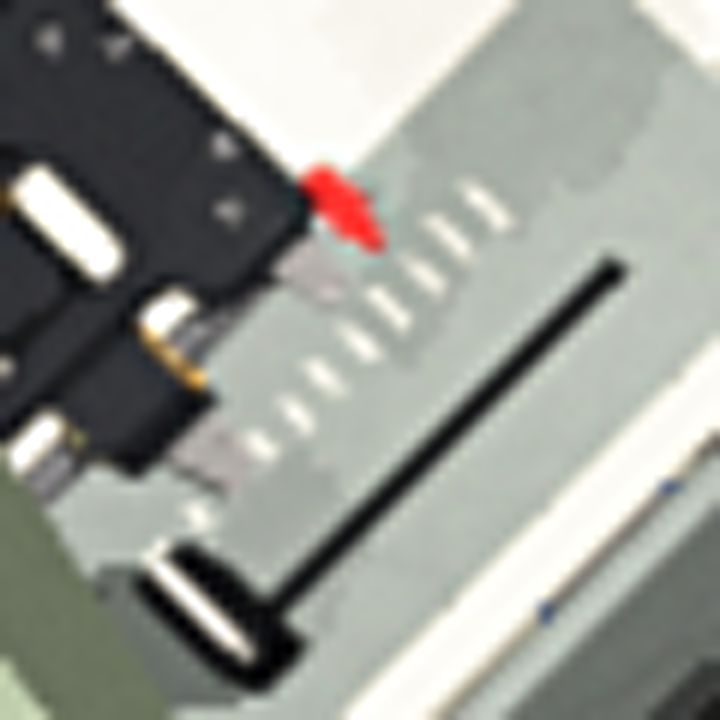

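```bash
python3 - <<'E'
from h import *
im=cv2.imread('pics/top0.png')[:,:,::-1]; crop('top',125,220,185,275,12,'t18',im)
def red(im,x0,y0,x1,y1):
    a=im[y0:y1,x0:x1].astype(float); w=np.clip((a[...,0]-np.maximum(a[...,1],a[...,2])-40)/150,0,1)
    yy,xx=np.mgrid[y0:y1,x0:x1]
    return (xx*w).sum()/w.sum(),(yy*w).sum()/w.sum(),w.sum()
u,v,s=red(im,135,220,165,245); print('top',u,v,s,bl(unproj('top',u,v,.117)))
sd=cv2.imread('pics/side0.png')[:,:,::-1]
print(proj('side',box(.096,-.017,.117)))
E
```

```text
top 147.69129287598946 231.7759894459103 25.266666666666666 [ 0.0967 -0.0173  0.117 ]
[238.99940939 174.73597437]
```

View pics/t18.png

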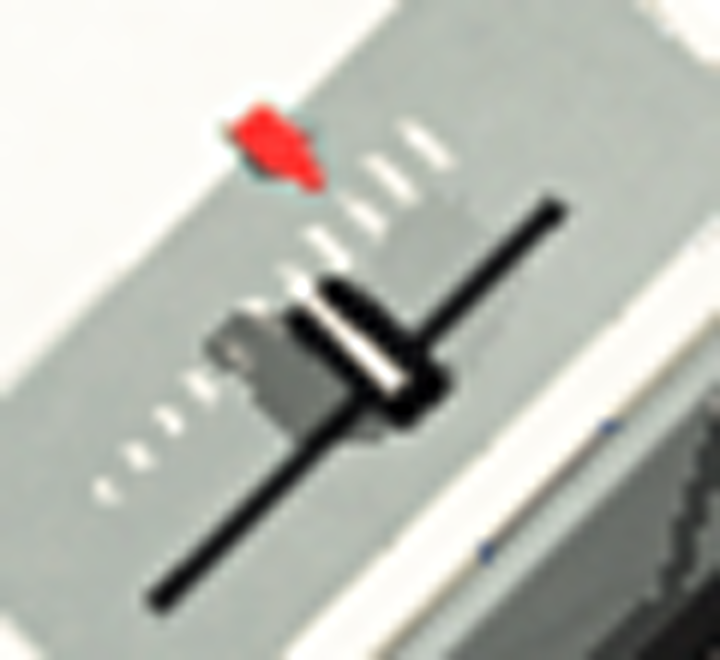

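```bash
python3 - <<'E'
from h import *
def C(x,y,z,o=(125,220)): return bl(unproj('top',o[0]+(x+.5)/12-.5,o[1]+(y+.5)/12-.5,z))
print('line',C(305,292,.147),C(400,382,.147))
for p in ((105,490),(140,457),(170,422),(202,388),(322,245),(360,215),(392,180),(428,145)): print('tick',C(*p,.114))
print('marker tip',C(318,185,.118),'ridge',C(252,128,.118), 'slot',C(160,605,.114),C(555,207,.114))
print('now line',C(155,562,.147,(120,215)),C(248,655,.147,(120,215)))
E
```

```text
line [ 0.0569 -0.0009  0.147 ] [ 0.0279 -0.0012  0.147 ]
tick [0.0697 0.0608 0.114 ]
tick [0.0694 0.0507 0.114 ]
tick [0.0703 0.041  0.114 ]
tick [0.0707 0.0311 0.114 ]
tick [ 0.0748 -0.0085  0.114 ]
tick [ 0.0736 -0.0188  0.114 ]
tick [ 0.0742 -0.029   0.114 ]
tick [ 0.0741 -0.0398  0.114 ]
marker tip [ 0.0836 -0.0174  0.118 ] ridge [ 0.1035 -0.0164  0.118 ] slot [0.0425 0.07   0.114 ] [ 0.0437 -0.049   0.114 ]
now line [0.0563 0.0605 0.147 ] [0.0274 0.0608 0.147 ]
```

The scale ticks fall every 10 mm from box y +0.0608 to -0.0398, and the grip line is on the first tick, so the dimmer is off. The marker is at y of about -0.0173. I'll descend and grip the slider.

```bash
python3 -m creep '[[0,0.002,0.03,0],[0,0.002,0.06,0],[0,0.002,0.075,0],[0,0.002,0.083,0],[0,0.002,0.087,0],[0,0.002,0.087,0]]' 0.05 8
python3 -m creep '[[0,0,0,0],[0,0,0,0],[0,0,0,0],[0,0,0,0],[0,0,0,0],[0,0,0,0],[0,0,0,0]]' 0.0 8
python3 -c "
from h import *
st();print(bl(r.state()['ee_pos']));rows(box(.037,-.0175,.1275))"
```

```text
time: 46.15
ee_pos: [0.472, 0.4787, 0.128]
eef_rot: [3.135, -0.01, 0.849]
wrist_force: [-0.4, 0.7, -0.0]
grip_width: 0.0498
time: 46.85
ee_pos: [0.4721, 0.4792, 0.1286]
eef_rot: [3.136, -0.011, 0.849]
wrist_force: [-1.1, 1.5, 2.4]
grip_width: 0.0157
46.85 [0.4721 0.4792 0.1286] [ 3.1356 -0.0106  0.8492] q [ 0.666  0.466  1.363 -0.004  1.301  1.389] F [-1.1  1.5  2.4] w 0.0157
[0.0384 0.0606 0.1286]
tool shift [-0.0014  0.0781  0.0016] turn 0
```

```bash
python3 -m creep '[[0,0.006,0,0],[0,0.014,0,0],[0,0.022,0,0],[0,0.03,0,0],[0,0.038,0,0],[0,0.046,0,0],[0,0.054,0,0],[0,0.062,0,0],[0,0.069,0,0],[0,0.075,0,0],[0,0.078,0,0],[0,0.078,0,0]]'
python3 -c "
from h import *
st();print(bl(r.state()['ee_pos']));rows(box(.037,-.0174,.1275))"
```

```text
time: 48.05
ee_pos: [0.5313, 0.4269, 0.1287]
eef_rot: [3.135, -0.01, 0.849]
wrist_force: [1.0, 0.8, -3.4]
grip_width: 0.016
48.05 [0.5313 0.4269 0.1287] [ 3.1346 -0.0103  0.8487] q [ 0.552  0.483  1.338 -0.004  1.308  1.275] F [ 1.   0.8 -3.4] w 0.016
[ 0.0383 -0.0184  0.1287]
tool shift [-0.0013 -0.001   0.0011] turn 0
```

```bash
python3 -m creep '[[0,-0.001,0,0],[0,-0.001,0,0],[0,-0.001,0,0]]'
python3 -c "
from h import *
st();print(bl(r.state()['ee_pos']))"
python3 -m creep '[[0,0,0,0],[0,0,0,0],[0,0,0,0],[0,0,-0.03,0],[0,0,-0.07,0],[0,0,-0.1,0],[-0.04,0,-0.1,0],[-0.08,0,-0.1,0],[-0.12,0,-0.1,0],[-0.16,0,-0.1,0],[-0.16,0.03,-0.1,0],[-0.16,0.06,-0.1,0]]' 0.05
python3 -c "
from h import *
st();crop('top',125,220,185,275,12,'t19');crop('side',200,150,270,210,10,'s19')"
```

```text
time: 48.35
ee_pos: [0.5308, 0.4274, 0.1287]
eef_rot: [3.134, -0.01, 0.849]
wrist_force: [2.4, 1.0, -3.4]
grip_width: 0.0158
48.35 [0.5308 0.4274 0.1287] [ 3.1338 -0.0104  0.8489] q [ 0.553  0.483  1.338 -0.005  1.308  1.276] F [ 2.4  1.  -3.4] w 0.0158
[ 0.0383 -0.0177  0.1287]
time: 49.55
ee_pos: [0.4671, 0.2666, 0.2276]
eef_rot: [3.134, -0.01, 0.851]
wrist_force: [0.2, 0.3, 0.4]
grip_width: 0.0505
49.55 [0.4671 0.2666 0.2276] [ 3.1342 -0.01    0.8506] q [ 0.359  0.102  1.615 -0.002  1.412  1.079] F [0.2 0.3 0.4] w 0.0505
```

View pics/t19.png

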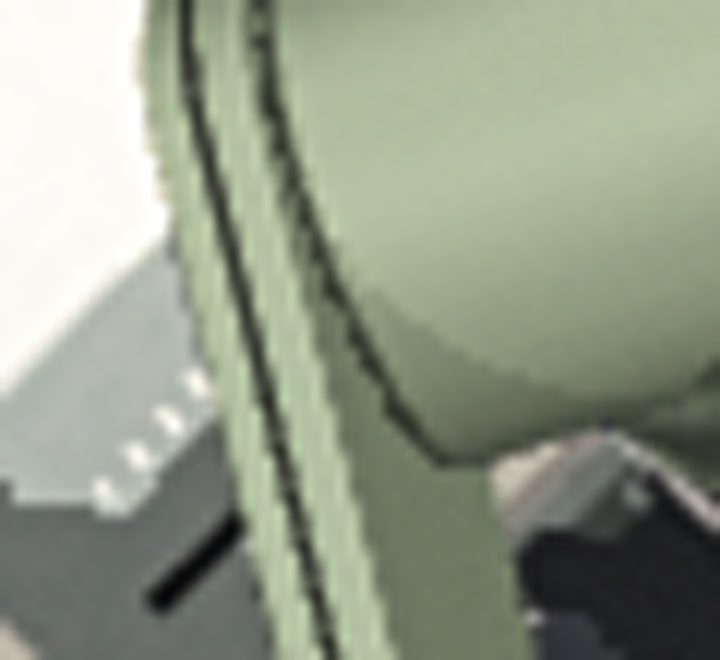

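View pics/s19.png

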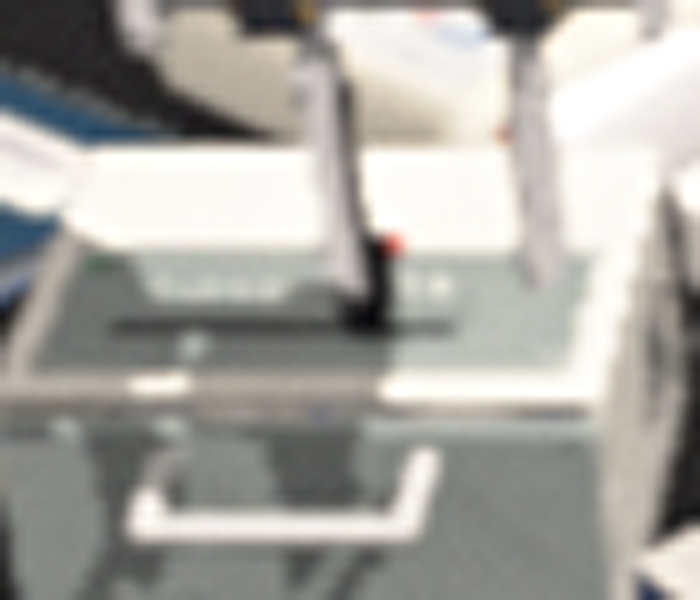

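The arm blocks both views of the roof, so I'll back off towards the robot's side.

```bash
python3 -c "
from h import *
plan((.37,.17,.22),(.36,.08,.22))"
python3 -m creep '[[-0.05,0,0,0],[-0.09,0.005,0,0],[-0.135,0.01,0,0],[-0.17,0.035,0,0],[-0.2,0.06,0,0],[-0.2,0.06,0,0],[-0.2,0.06,0,0]]'
python3 -c "
from h import *
st();im=r.capture('top');crop('top',125,220,185,275,12,'t20',im);cv2.imwrite('pics/top20.png',im[:,:,::-1])"
```

```text
49.65 [0.4705 0.2653 0.2281] [ 3.1321 -0.0112  0.8454] q [ 0.355  0.105  1.611 -0.003  1.411  1.081] F [-0.7  0.1 -0.3] w 0.0501
tool shift [-0.1381 -0.012   0.0064] turn 0
tool shift [-0.212   0.0402  0.0061] turn 0
time: 50.35
ee_pos: [0.3827, 0.076, 0.2267]
eef_rot: [3.132, -0.012, 0.843]
wrist_force: [1.1, 0.2, -1.4]
grip_width: 0.05
50.35 [0.3827 0.076  0.2267] [ 3.1324 -0.0123  0.8435] q [-0.03  -0.241  1.938  0.004  1.43   0.697] F [ 1.1  0.2 -1.4] w 0.05
```

View pics/t20.png

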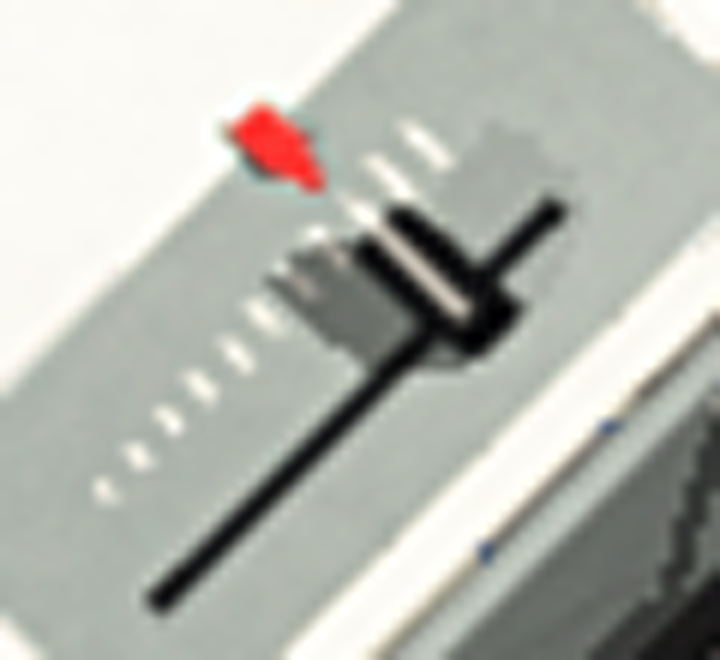

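The grip line now runs from (375,220) to (468,312), with the marker tip at (320,188). I'll compare their y values with parallax removed.

```bash
python3 - <<'E'
from h import *
def C(x,y,z,n='top',o=(125,220)): return bl(unproj(n,o[0]+(x+.5)/12-.5,o[1]+(y+.5)/12-.5,z))
print('line',C(375,220,.147),C(468,312,.147))
print('tip',C(320,188,.118),'base',C(247,124,.118))
im=cv2.imread('pics/top20.png')[:,:,::-1].astype(float)
w=np.clip((im[...,0]-np.maximum(im[...,1],im[...,2])-40)/150,0,1); w[:220]=0;w[245:]=0;w[:,:135]=0;w[:,165:]=0
yy,xx=np.mgrid[:480,:640]; print('red',bl(unproj('top',(xx*w).sum()/w.sum(),(yy*w).sum()/w.sum(),.117)))
# grip dark-outline: predicted if y=-.0173
for y in(-.0154,-.0173,-.019): print(y,[((proj('top',box(x,y,.147))-[125,220])*12+5.5).round(0) for x in(.0569,.0279)])
u=proj('top',box(.0965,-.0173,.118));print(u)
crop('side',200,150,270,210,10,'s20')
for P in ((.042,-.0173,.147),(.042,-.0173,.133),(.0965,-.0173,.118),(.0836,-.0173,.118)): print(((proj('side',box(*P))-[200,150])*10+4.5).round(0))
E
```

```text
line [ 0.0574 -0.0219  0.147 ] [ 0.0283 -0.0215  0.147 ]
tip [ 0.0828 -0.0172  0.118 ] base [ 0.1049 -0.0163  0.118 ]
red [ 0.0967 -0.0173  0.117 ]
-0.0154 [array([354., 243.]), array([448., 334.])]
-0.0173 [array([361., 237.]), array([455., 327.])]
-0.019 [array([367., 231.]), array([461., 322.])]
[147.61479676 231.72221923]
[362. 252.]
[366. 287.]
[395. 249.]
[390. 266.]
```

View pics/s20.png

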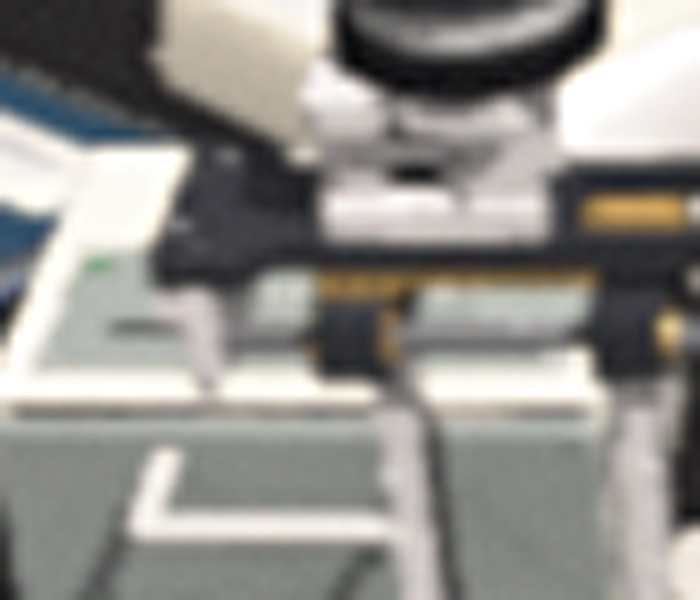

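The camera puts the grip at y -0.0217 and the marker at -0.0173, so the grip is 4.4 mm too far. The robot reading had said -0.0177. The off position showed the same roughly 3.5–4 mm gap between robot and camera, so I'll regrip and end at robot y of about -0.0133.

```bash
python3 -c "
from h import *
plan((.40,.22,.22),(*box(.038,-.0185,.22),48.6))"
```

```text
50.45 [0.3827 0.077  0.2266] [ 3.1325 -0.0118  0.8467] q [-0.027 -0.24   1.937  0.003  1.43   0.697] F [ 0.4  0.3 -0.1] w 0.0501
tool shift [ 0.1185 -0.0819  0.0072] turn 0
tool shift [ 0.3601 -0.1205  0.0098] turn -0.09
```

```bash
python3 -m creep '[[0.03,-0.02,0,0],[0.06,-0.04,0,0],[0.09,-0.06,0,0],[0.12,-0.082,0,0],[0.165,-0.09,0.003,0],[0.21,-0.097,0.003,0],[0.255,-0.104,0.003,0],[0.30,-0.111,0.003,0],[0.34,-0.117,0.003,0],[0.36,-0.1205,0.003,0],[0.36,-0.1205,0.003,0],[0.36,-0.1205,0.003,0]]' 0.05
python3 -c "
from h import *
st();print(bl(r.state()['ee_pos']));rows(box(.038,-.0185,.1285),np.radians(48.6))"
```

```text
time: 51.65
ee_pos: [0.5294, 0.4278, 0.2255]
eef_rot: [3.133, -0.009, 0.849]
wrist_force: [0.4, 0.6, 0.1]
grip_width: 0.05
51.65 [0.5294 0.4278 0.2255] [ 3.1332 -0.0095  0.8495] q [ 0.555  0.408  1.241 -0.005  1.481  1.277] F [0.4 0.6 0.1] w 0.05
[ 0.0377 -0.0163  0.2255]
tool shift [-0.0006  0.0014  0.097 ] turn 0.07
```

```bash
python3 -m creep '[[0,0.001,0.04,0],[0,0.001,0.07,0],[0,0.001,0.085,0],[0,0.001,0.093,0],[0,0.001,0.097,0],[0,0.001,0.097,0]]' 0.05 8
python3 -c "
from h import *
print(bl(r.state()['ee_pos']))
crop('side',200,150,270,210,10,'s21');crop('top',125,220,185,275,12,'t21')"
python3 -m creep '[[0,0,0,0],[0,0,0,0],[0,0,0,0],[0,0,0,0],[0,0,0,0],[0,0,0,0]]' 0.0 8
python3 -c "
from h import *
st();print(bl(r.state()['ee_pos']));rows(box(.038,-.0133,.1285))"
```

```text
time: 52.25
ee_pos: [0.5318, 0.4275, 0.1297]
eef_rot: [3.133, -0.011, 0.849]
wrist_force: [0.6, 0.2, -0.1]
grip_width: 0.05
[ 0.0391 -0.0184  0.1297]
time: 52.95
ee_pos: [0.5322, 0.428, 0.1306]
eef_rot: [3.133, -0.013, 0.849]
wrist_force: [-1.3, 0.4, 1.1]
grip_width: 0.0156
52.95 [0.5322 0.428  0.1306] [ 3.1326 -0.0125  0.8495] q [ 0.553  0.483  1.335 -0.005  1.309  1.276] F [-1.3  0.4  1.1] w 0.0156
[ 0.0397 -0.0183  0.1306]
tool shift [-0.0017 -0.0051  0.002 ] turn 0
```

View pics/s21.png

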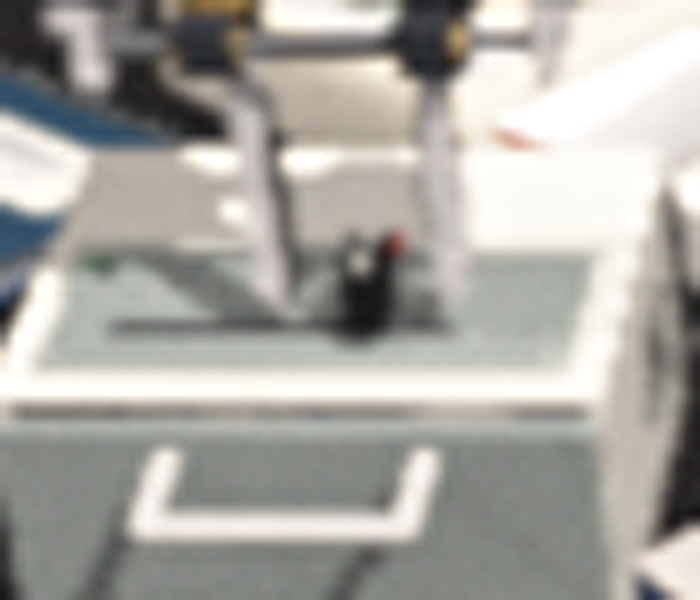

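View pics/t21.png

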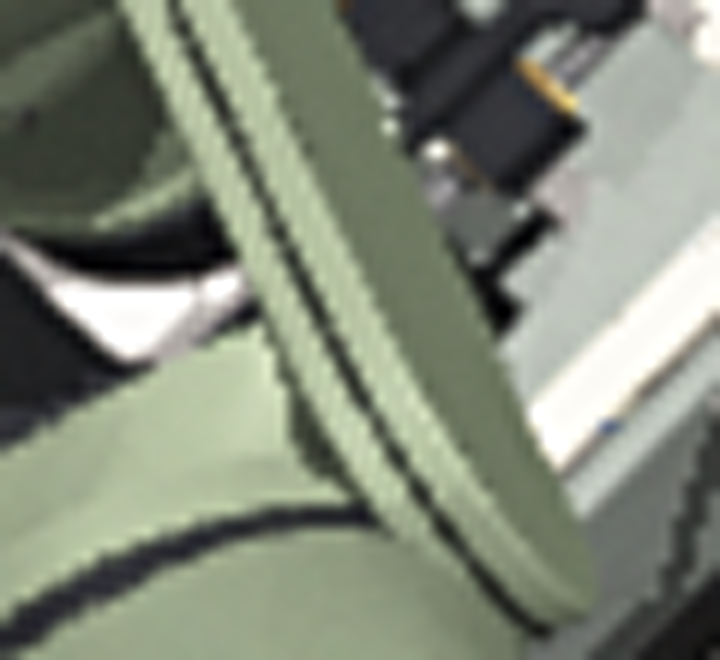

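Both cameras agree on the mismatch. The side view has the grip near -0.0176 and the marker at -0.0137. The top view gives a gap of about 4–4.4 mm. So the target in robot coordinates is y of about -0.0136.

```bash
python3 -m creep '[[0,-0.002,0,0],[0,-0.004,0,0],[0,-0.0048,0,0],[0,-0.0048,0,0],[0,-0.0048,0,0]]'
python3 -c "
from h import *
st();print(bl(r.state()['ee_pos']))"
```

```text
time: 53.45
ee_pos: [0.5286, 0.4312, 0.1306]
eef_rot: [3.133, -0.013, 0.849]
wrist_force: [0.9, -0.9, 1.0]
grip_width: 0.016
53.45 [0.5286 0.4312 0.1306] [ 3.1326 -0.0125  0.8495] q [ 0.56   0.481  1.337 -0.005  1.309  1.283] F [ 0.9 -0.9  1. ] w 0.016
[ 0.0397 -0.0135  0.1306]
```

```bash
python3 -m creep '[[0,0,0,0],[0,0,0,0],[0,0,0,0],[0,0,-0.03,0],[0,0,-0.07,0],[0,0,-0.1,0],[-0.04,0,-0.1,0],[-0.08,0,-0.1,0],[-0.12,0,-0.1,0],[-0.16,0,-0.1,0],[-0.2,0,-0.1,0],[-0.2,0,-0.1,0]]' 0.05
python3 -c "
from h import *
plan((.37,.17,.22),(.34,.0,.24))"
```

```text
time: 54.65
ee_pos: [0.3908, 0.2777, 0.2266]
eef_rot: [3.134, -0.008, 0.848]
wrist_force: [1.0, 0.3, 0.1]
grip_width: 0.0496
54.65 [0.3908 0.2777 0.2266] [ 3.1342 -0.0081  0.8483] q [ 0.44  -0.024  1.748 -0.004  1.407  1.163] F [1.  0.3 0.1] w 0.0496
tool shift [-0.0946  0.0556  0.0062] turn 0
tool shift [-0.2418  0.1456 -0.0143] turn 0
```

```bash
python3 -m creep '[[-0.04,0.02,0,0],[-0.08,0.045,0,0],[-0.12,0.07,0,0],[-0.16,0.095,-0.005,0],[-0.2,0.12,-0.01,0],[-0.24,0.145,-0.014,0],[-0.27,0.175,-0.014,0],[-0.3,0.205,-0.014,0],[-0.33,0.235,-0.014,0],[-0.33,0.235,-0.014,0],[-0.33,0.235,-0.014,0]]'
python3 - <<'E'
from h import *
st();im=r.capture('top');crop('top',125,220,185,275,12,'t22',im);cv2.imwrite('pics/top22.png',im[:,:,::-1])
sd=r.capture('side');crop('side',200,150,270,210,10,'s22',sd);cv2.imwrite('pics/side22.png',sd[:,:,::-1])
E
```

```text
time: 55.75
ee_pos: [0.3492, -0.1259, 0.2399]
eef_rot: [3.134, -0.009, 0.846]
wrist_force: [0.0, -0.0, -0.3]
grip_width: 0.0499
55.75 [ 0.3492 -0.1259  0.2399] [ 3.1344 -0.0088  0.8457] q [-0.588 -0.295  1.951  0.008  1.477  0.137] F [ 0.  -0.  -0.3] w 0.0499
```

View pics/t22.png

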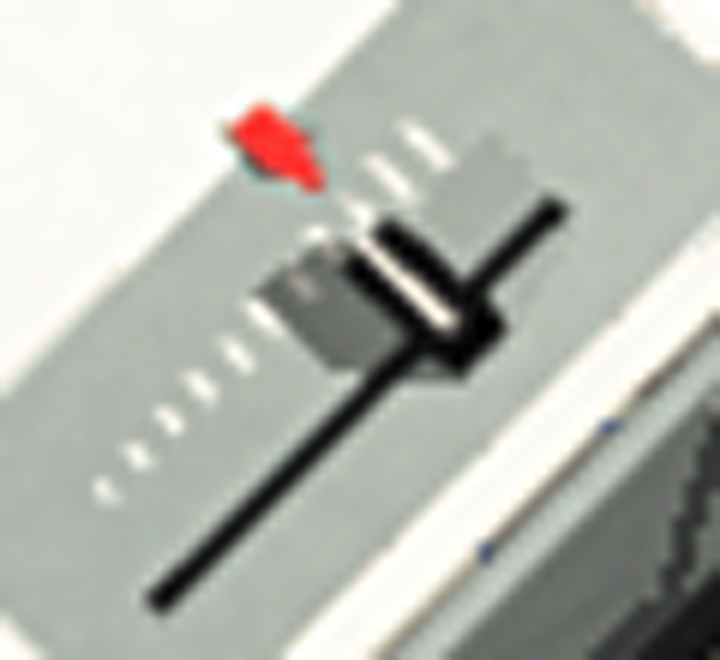

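View pics/s22.png

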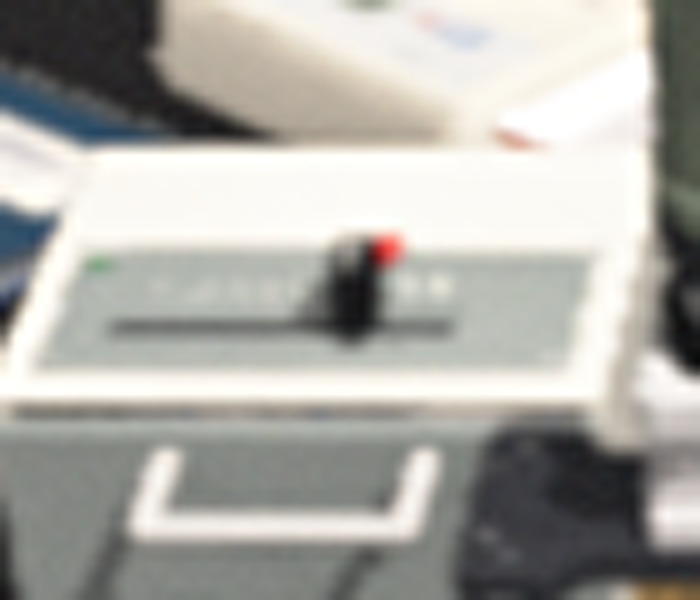

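Grip line now (360,237)–(452,323) against (361,237)–(455,327) predicted for the marker's y. I'll put numbers on both cameras and do a full-scene check.

```bash
python3 - <<'E'
from h import *
im=cv2.imread('pics/top22.png')[:,:,::-1].astype(float)
def C(x,y,z,o=(125,220)): return bl(unproj('top',o[0]+(x+.5)/12-.5,o[1]+(y+.5)/12-.5,z))
print('line',C(360,237,.147),C(452,323,.147))
# sample image in box coords, z=.147: brightness profile across y for the white line
def prof(z,xs,ys,f):
    out=[]
    for y in ys:
        p=np.array([proj('top',box(x,y,z)) for x in xs],np.float32)
        s=cv2.remap(f.astype(np.float32),p[:,0][None],p[:,1][None],cv2.INTER_LINEAR); out.append(s.mean())
    return np.array(out)
ys=np.arange(-.024,-.0105,.0002)
g=im.mean(2); a=prof(.147,np.linspace(.033,.052,20),ys,g); w=np.clip(a-a.min()-.4*(a.max()-a.min()),0,None)
print('line y',(w*ys).sum()/w.sum())
w0=np.clip(im[...,0]-np.maximum(im[...,1],im[...,2])-30,0,None)
ys2=np.arange(-.03,-.004,.0002)
for x in(.086,.09,.094,.098,.102): b=prof(.118,[x],ys2,w0); print('red at',x,(b*ys2).sum()/b.sum())
# side
for y in(-.0115,-.0137,-.0155,-.0173): print('side',y,[((proj('side',box(.042,y,z))-[200,150])*10+4.5).round(0) for z in(.147,.121)],((proj('side',box(.0965,y,.118))-[200,150])*10+4.5).round(0))
cv2.imwrite('pics/top23.png',cv2.imread('pics/top22.png'))
E
```

```text
line [ 0.057  -0.0172  0.147 ] [ 0.0291 -0.0175  0.147 ]
line y -0.016908651371807956
red at 0.086 -0.017529763619043473
red at 0.09 -0.017408230560606273
red at 0.094 -0.017601550759745566
red at 0.098 -0.017343644759129934
red at 0.102 -0.017147555253325113
side -0.0115 [array([345., 252.]), array([354., 317.])] [379. 249.]
side -0.0137 [array([352., 252.]), array([360., 317.])] [385. 249.]
side -0.0155 [array([357., 252.]), array([365., 317.])] [390. 249.]
side -0.0173 [array([362., 252.]), array([370., 317.])] [395. 249.]
```

View pics/top22.png

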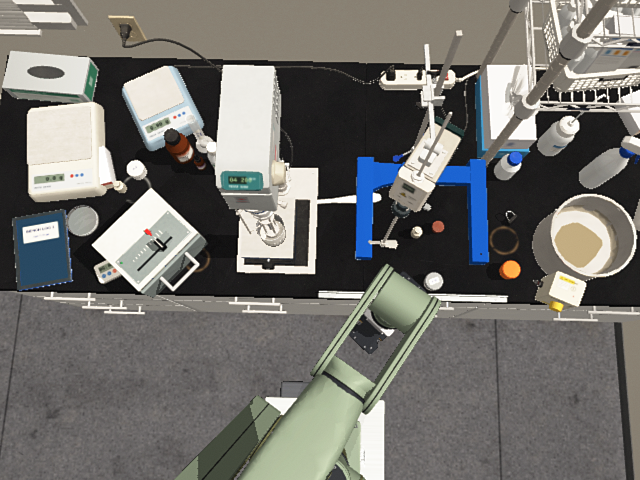

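View pics/side22.png

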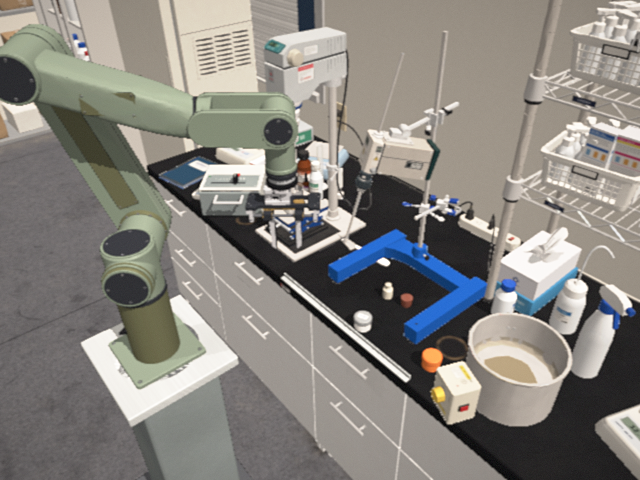

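The top camera gives a grip line of -0.0169 and a marker at -0.0174, so they are level to about 0.5 mm. The drawer is shut, the control, weight and stopper haven't moved, and the arm is clear. Handing in.

```bash
python3 -c "
from h import *
st(); print(r.close_job())"
```

```text
55.85 [ 0.349  -0.1244  0.2397] [ 3.1345 -0.0087  0.8494] q [-0.584 -0.296  1.952  0.008  1.477  0.136] F [ 0.3 -0.  -0.1] w 0.0498
the job is handed in; nothing more can be done
None
```

The job is done and handed in at 55.9 s; `close_job` gives no verdict.

**What I did, in order:**
- Slid the dimmer down to its off stop.
- Pulled the drawer out to its stop.
- Stood the three white-lidded jars upright on three of the printed places.
- Pushed the drawer shut.
- Slid the dimmer up to the red marker.

**Last checks:**
- **Light off while open:** the grip line was on the first scale tick in each top view taken while the drawer was open, and again just after it was shut.
- **Drawer:** the handle returned to where it started, within about 0.3 mm, and pressing harder moved it no further. Both cameras show it shut. The jars were upright before it closed, and I could not see them after.
- **Dimmer:** the first setting was about 4 mm past the marker, even though the arm's own reading agreed with it. Both cameras showed the error, so I regripped and corrected it with the drawer already shut. The top camera now has the grip and marker level to about 0.5 mm. The side camera, where the grip partly hides the marker, agrees to roughly 1–2 mm.
- **Bystanders:** the grey-lidded control, stopper, check weight and orange look-alike appear where they were at the start, judged by eye. The arm was clear of everything.

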